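# Lids from the sprung lid holder onto the pot and the cup

## Robot

A 6-joint arm with a two-finger parallel gripper is mounted at the origin on the work surface. World frame = base frame: x ahead of the robot, y to its left, z up, the work surface at z = 0. Lengths are in m, angles in degrees, forces in N, time in s.
With the tool pointing down it reaches from about 0.275 to 0.975 m from the base axis. Payload 8.4 kg.
Tool frame: the origin (TCP) lies at the very end of the fingers, on their centre line; the grasp point (between the pads) lies 19 mm behind it; z points along the fingers, y is the line along which they close (so a half turn about z gives the same grasp; the last joint's range is limited). The gripper opens to 92 mm and grips with 3 to 60 N. Pads are 20 mm wide; open, the fingers measure 128 mm over their backs; the gripper's body (75 mm by 189 mm) begins 69 mm behind the grasp point.
Start: joints at [76.295, 20.225, 93.587, -0, 66.188, -0.138], TCP at [0.147, 0.608, 0.215] pointing down, gripper open.
Joint ranges: [-150.9, 150.9], [-52.94, 120.26], [3.33, 152.33], [-74.26, 254.26], [0, 154.13], [-172.89, 172.89]. Speed limits (degrees/s): [127.2, 127.2, 159.86, 180, 180, 180].

## Interface

Orientations are given as [roll, pitch, yaw] about the fixed x, y, z axes, in that order (R = Rz(yaw) Ry(pitch) Rx(roll)).
In Python, from bench import env gives the robot as it stands.
- The arm moves only by the tool carry_out, never from a script. Its arguments are lists of equal length, an entry for each row: "travel": the shift along the tool's x, y, z in m, a list of three; "twist": the turn, a rotation vector about the tool's x, y, z in rad, a list of three; "grip": the opening, from 0 (shut) to 1 (fully open). A call has 1 to 5 rows; each row shifts and turns the commanded pose from where the row before left it, along the tool's axes as they then stand; what a row does not reach is not made up. A row lasts 1/8 s, in which the tool goes at most 62.5 mm and 10.7 degrees, less where a joint would pass 70% of its speed; a pose out of reach is approached as far as the arm can. A call with a gripper value outside its range is refused whole. The fingers move at their own pace and stop on an object; "grip_force" is the grip in N (left out, the last holds). Time passes only in rows, so rows that do not move let the fingers close. It gives the time, the measured TCP pose, the force, the opening and the grip force at its end, in the units of the state.
- env.sense(): the state, without advancing time (a new reading comes with each control period).
- env.read_camera(name): name is "scene" or "top"; returns (picture, depth): 400x640x3 uint8, blue, green, red; 400x640 float32, m along the optical axis (not along the pixel's ray), 0 where there is no reading.
- env.calibration(name): a dict with "vfov" (degrees; the focal length in pixels is half the picture's height over the tangent of half this angle, whatever the lens; pixels are square), "cx", "cy" (the principal point, pixels), "extrinsics" (4x4, takes a point from camera to world coordinates). Camera axes: x right, y down, z forward; pixel columns grow to the right and rows downward; lengths in m; the calibration is good to about 2 mm. A picture is of the moment at which its call begins. calibration takes no time and is no camera call.
- env.sign_off(): hands the job in; it is judged then, once.
The state is a dict: "time": time; "joints": joint angles; "qvel": joint speeds; "joint_efforts": joint torques, N m; "tcp_pos": TCP position; "orientation": TCP orientation; "ft_force": force on the tool from outside, world axes, zero at the start; "wrist_torque": the same for the moment, N m; "opening": opening from 0.0 (shut) to 1.0 (fully open); "gripper_force": force on a finger pad.
Only numpy, scipy, OpenCV 4.12 (cv2) and the standard library are available. Lean on these libraries where they do the work, as an engineer would, in place of code of your own. Each camera call takes 0.05 s, during which the arm holds its last target. There are 200 camera calls.

## Task

Rain is coming: take the top lid from the spring-loaded lid holder and set it gently, centred and level, on the grey pot; then take the next lid, which the spring has lifted into its place, and set it in the same way on the aluminium cup. Leave the pot and the cup standing where they are on the turntable and the other two lids in the holder, and do not disturb the lantern, shoe tree, brush or toolbox.

Things in the scene. Friction and masses are not known exactly. Their poses are not given: they have to be found in the camera images.
- holder_top (a point): point on the axis of the fixed lid holder, 166 mm above the slab, where the underside of the top lid rests. x points from the holder's open front to its rear posts, z up. Round green foot 144 mm in diameter; four lids stand in it, each on the knob of the one below, 42 mm apart
- hood_edge (a point): middle of the front edge of the holder's flat green rain hood, underside, straight above the axis, 300 mm above the slab; axes as holder_top. The hood is 130 mm wide along y and runs 82 mm to the rear, over the rear half of the stack, on two thin rear posts, so a tool must lean to the open front by some 30 to 45 degrees to take the top knob
- rod_top (a point): top of one of the holder's four upright 12 mm guide rods, 180 mm above the slab. They stand on the diagonals of the holder's x and y, 59 mm from the axis, with 2.7 mm of play round the lids. A lid must rise 23 mm to clear them, and 45 mm to clear the next lid's knob as well
- follower (a joint): sprung follower under the stack, m: 0 with four lids in the holder, about 0.042 with three, 0.084 with two. The spring (35 N/m) balances the lids' weight: as the top lid is lifted off, the rest follow it up and the next lid stops where the last one was, within a few mm. A light push sinks the stack
- lid_a_center (a point): the top lid at the start, terracotta lid: flat disc 100 mm in diameter and 8 mm thick with a plain cylindrical knob, 28 mm in diameter and 34 mm tall, upright on its middle (42 mm tall in all, 150 g). This point is on its axis half-way up, 21 mm above its underside; z is its axis, up
- lid_b_center (a point): the second lid from the top, the same shape as the top lid, its point likewise 21 mm above its underside
- lid_c_center (a point): the third lid, the same shape; stays in the holder
- lid_d_center (a point): the lowest lid, the same shape; stays in the holder
- pot_rim (a point): centre of the mouth, level with the rim, of the grey ceramic pot: round, 80 mm across the rim, 88 mm tall, 0.28 to 0.52 kg, loose on the turntable; z up
- cup_rim (a point): centre of the mouth, level with the rim, of the aluminium cup: round, 74 mm across the rim, 100 mm tall, 0.15 to 0.29 kg, loose on the turntable; z up
- turntable: white plastic turntable, 300 mm in diameter, its top 30 mm above the slab; origin at its centre on the slab. It turns stiffly. Pot and cup stand 150 mm apart on it, with the shoe tree on one side of them and the brush on the other
- lantern: dark steel and amber glass lantern, upright, 70 mm in diameter and 280 mm tall, loose on the slab between holder and turntable; origin at the centre of its underside
- shoe_tree: blue plastic shoe tree lying along its x, 190 mm long, 50 mm wide, 51 mm tall at its knob; origin at the middle of its underside
- brush: black stiff brush lying along its x, bristles down, 165 mm long, 44 mm wide, 38 mm tall; origin at the middle of its underside
- toolbox: red steel toolbox, 104 mm by 204 mm (along y), 111 mm tall with its handle, with a latch in front; origin at the middle of its underside

How it is judged:
By the outcome, as a careful person would: the job done as asked, in the order asked, and still so for the second after the job is handed in, with the robot touching nothing.
It also fails if it takes over 70 s, if anything falls off the work surface, if the arm or the gripper's body presses on something with over 40 N, if the wrist force passes 120 N, or if a joint passes its speed limit or range.

## Working session

There is one attempt and no reset: what is moved stays moved. The work goes in short steps, Python scripts to look and compute and a tool call to move; the robot and the scene stay as the last step left them, time stands still between calls to the robot, and variables do not carry over. Pictures are saved under pics/ and viewed, at most 10 in all, crops included, and the job is handed in when it is done.

Besides the shell and the picture viewer there is one more tool, called after ">>>" as name(argument=value, ...), one argument or row to a line, values as JSON. carry_out: Moves the arm, as the interface text tells. Its arguments: {"type":"object","properties":{"travel":{"type":"array"},"twist":{"type":"array"},"grip":{"type":"array"},"grip_force":{"type":"number"}},"required":["travel","twist","grip"]}

```bash
ls; mkdir -p pics; cat > h.py <<'E'
import numpy as np,cv2
from bench import env
def cam(n):
    c=env.calibration(n);f=200/np.tan(np.radians(c['vfov'])/2);return f,c['cx'],c['cy'],np.array(c['extrinsics'])
def pts(n,d):
    f,cx,cy,E=cam(n);v,u=np.mgrid[0:400,0:640]
    P=np.stack([(u-cx)/f*d,(v-cy)/f*d,d],-1);return P@E[:3,:3].T+E[:3,3]
def ray(n,u,v,z):
    f,cx,cy,E=cam(n);r=E[:3,:3]@[(u-cx)/f,(v-cy)/f,1];o=E[:3,3];return o+r*(z-o[2])/r[2]
def proj(n,p):
    f,cx,cy,E=cam(n);q=E[:3,:3].T@(np.array(p)-E[:3,3]);return q[0]/q[2]*f+cx,q[1]/q[2]*f+cy
E
python3 - <<'E'
from h import *
for n in('scene','top'):
    im,d=env.read_camera(n);cv2.imwrite(f'pics/{n}0.png',im);np.save(n+'_d.npy',d);c=env.calibration(n);print(n,c,(d>0).mean())
print(env.sense())
E
```

```text
pics
scene {'vfov': 51.50089224410726, 'cx': 321.7965284378758, 'cy': 200.43022073615396, 'extrinsics': array([[ 0.8559218 ,  0.34348975, -0.38653933,  1.01693859],
       [ 0.51703169, -0.55585908,  0.65092159, -0.66284647],
       [ 0.0087235 , -0.75699106, -0.65336699,  0.83381171],
       [ 0.        ,  0.        ,  0.        ,  1.        ]])} 0.9959453125
top {'vfov': 56.54443843780756, 'cx': 318.96732273957224, 'cy': 202.2221219775674, 'extrinsics': array([[-0.0128915 , -0.99596066,  0.08886037,  0.56035687],
       [-0.99976428,  0.01439117,  0.01625672, -0.00353126],
       [-0.01746986, -0.08862985, -0.99591142,  1.03872402],
       [ 0.        ,  0.        ,  0.        ,  1.        ]])} 0.99605078125
{'time': 0.1, 'joints': array([ 7.62954616e+01,  2.02611948e+01,  9.36248839e+01, -7.61634393e-04,
        6.61875076e+01, -1.36869564e-01]), 'qvel': array([-0.00614934, -0.11853952, -0.07904068,  0.07979923,  0.03673609,
        0.01079831]), 'joint_efforts': array([-7.99029203e-04, -5.94904017e+01, -3.34933019e+01,  6.98474958e-02,
        1.84900156e-02, -4.15371562e-05]), 'tcp_pos': array([0.14651186, 0.60712191, 0.21390908]), 'orientation': array([-1.79926412e+02,  5.20615693e-04,  1.66432639e+02]), 'ft_force': array([-0.25301078,  0.13822751, -0.5701156 ]), 'wrist_torque': array([-0.01837317, -0.01531013, -0.02760024]), 'gripper_force': 0.0, 'opening': 1.0037132551319652}
```

View pics/scene0.png

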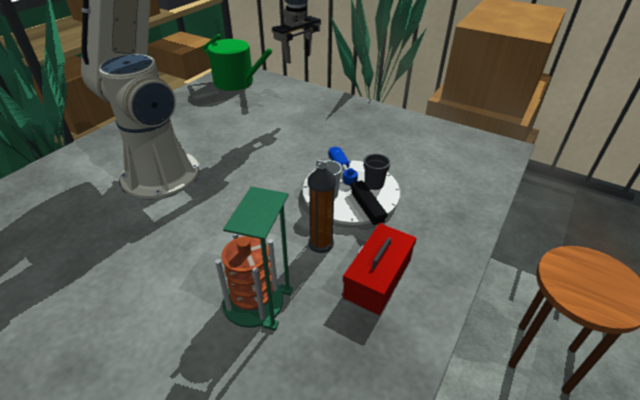

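View pics/top0.png

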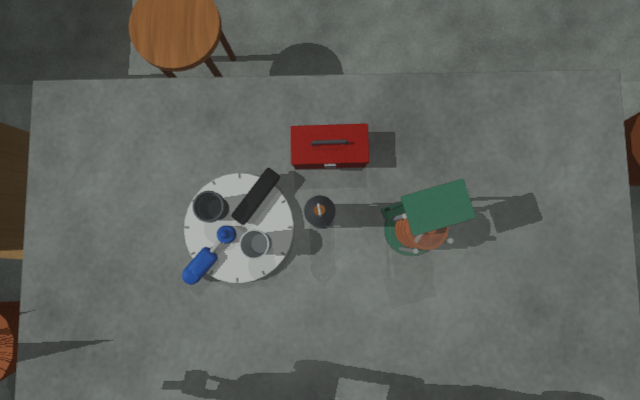

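The scene view shows the holder at about (248,270) with the hood above it, the lantern at (320,210), pot at (376,170), the cup partly hidden at (330,175) and the toolbox at (380,268). In the top view: pot (210,206), cup (256,244), lantern (320,211), hood (438,206), lids (422,232).

```bash
cat > m.py <<'E'
from h import *
def circ(P):
    A=np.c_[2*P[:,:2],np.ones(len(P))];s=np.linalg.lstsq(A,(P[:,:2]**2).sum(1),rcond=None)[0]
    return s[:2],np.sqrt(s[2]+s[0]**2+s[1]**2)
E
python3 - <<'E'
from m import *
for n in('scene','top'):
    im=cv2.imread(f'pics/{n}0.png');d=np.load(n+'_d.npy');P=pts(n,d);hsv=cv2.cvtColor(im,cv2.COLOR_BGR2HSV)
    g=(hsv[...,0]>60)&(hsv[...,0]<95)&(hsv[...,1]>100)&(P[...,0]>.2)&(P[...,0]<.9)&(P[...,1]<.1)
    hood=g&(P[...,2]>.27)
    m=hood.astype(np.uint8);c=max(cv2.findContours(m,0,1)[0],key=cv2.contourArea)
    q=cv2.boxPoints(cv2.minAreaRect(np.array([ray(n,u,v,.302)[:2] for u,v in c[:,0]],np.float32)))
    print(n,'hood z',np.median(P[hood][:,2]),'quad',q.round(4).tolist(), [np.linalg.norm(q[i]-q[i-1]).round(4) for i in range(4)], 'c',q.mean(0))
    ap=cv2.approxPolyDP(c,4,True)[:,0];print('poly',[(ray(n,*p,.302)[:2].round(4).tolist()) for p in ap])
    t=((hsv[...,0]<14)&(hsv[...,1]>110)&(P[...,1]<.02)&(P[...,1]>-.35)&(P[...,0]>.3)&(P[...,0]<.65)&(P[...,2]>.1)&(P[...,2]<.24))
    k=t&(P[...,2]>.195);dd=t&(P[...,2]>.165)&(P[...,2]<.182)
    print('knob',k.sum(),P[k].mean(0).round(4),np.percentile(P[k][:,2],[50,90,98]).round(4),'disc',dd.sum(),np.median(P[dd][:,2]).round(4))
    if k.sum()>4:
        kk=k&(P[...,2]>.203);print('knobtop bbox',P[kk].min(0),P[kk].max(0),P[kk].mean(0))
    for lo,hi,nm in((.11,.128,'pot'),(.124,.14,'cup')):
        s=(P[...,2]>lo)&(P[...,2]<hi)&(P[...,1]>.1)&(P[...,1]<.6)&(P[...,0]>.3)&(P[...,0]<.75)
        nl,lab,st,ce=cv2.connectedComponentsWithStats(s.astype(np.uint8),connectivity=8)
        for i in range(1,nl):
            if st[i,4]>15:
                Q=P[lab==i];print(nm,st[i],Q[:,2].max().round(4),circ(Q),(Q.min(0)+Q.max(0))/2)
    l=(P[...,2]>.2)&(P[...,1]>0)&(P[...,1]<.3)&(P[...,0]>.3)&(P[...,0]<.8);print('lantern',P[l].min(0),P[l].max(0))
a=cv2.imread('pics/top0.png');b=cv2.imread('pics/scene0.png')
x=np.hstack([cv2.resize(a[160:280,370:490],(400,400)),cv2.resize(b[180:330,210:310],(267,400))]);y=np.hstack([cv2.resize(b[140:240,290:410],(240,200)),cv2.resize(a[160:290,170:310],(215,200)),np.zeros((200,212,3),np.uint8)])
cv2.imwrite('pics/crop.png',np.vstack([x,y]))
E
```

```text
scene hood z 0.30587882582977616 quad [[0.5557000041007996, -0.1712999939918518], [0.5964000225067139, -0.314300000667572], [0.6797999739646912, -0.2904999852180481], [0.6389999985694885, -0.147599995136261]] [np.float32(0.0867), np.float32(0.1486), np.float32(0.0867), np.float32(0.1486)] c [ 0.6177311  -0.23094139]
poly [[0.5581, -0.173], [0.5925, -0.2941], [0.6603, -0.276], [0.6795, -0.2896], [0.633, -0.1527]]
knob 182 [ 0.5843 -0.2029  0.2053] [0.2068 0.2092 0.2104] disc 946 0.1743
knobtop bbox [ 0.56196459 -0.25037322  0.20363743] [0.64161858 0.00706528 0.21449962] [ 0.58145806 -0.21061142  0.20748981]
pot [363 154  27  18 189] 0.1225 (array([0.63824309, 0.28801722]), np.float64(0.036884147968706274)) [0.63785585 0.28789613 0.11628013]
pot [327 161  13  10  66] 0.1278 (array([0.54214765, 0.18180531]), np.float64(0.02360603707696698)) [0.54306785 0.20138632 0.11910144]
pot [317 163   8   6  31] 0.1276 (array([0.5264064 , 0.17557417]), np.float64(0.01775174331000543)) [0.51288079 0.17700314 0.11886393]
pot [334 172   7   7  26] 0.1279 (array([0.56488867, 0.16846285]), np.float64(0.
[... 661 characters left out ...]
 [0.5945, -0.2963]]
knob 29 [ 0.574  -0.1863  0.2084] [0.2077 0.2126 0.2141] disc 420 0.1738
knobtop bbox [ 0.56024824 -0.24629373  0.20379007] [0.62575539 0.01913378 0.21461237] [ 0.57397144 -0.18627727  0.2084019 ]
pot [192 191  32  32 262] 0.1224 (array([0.6367196 , 0.29008378]), np.float64(0.036881796435574904)) [0.63615701 0.29011841 0.11634589]
pot [239 230  20  29  92] 0.128 (array([0.54153867, 0.17281742]), np.float64(0.03262443280315528)) [0.54151638 0.18488401 0.11902823]
cup [239 229  30  31 161] 0.1336 (array([0.54135127, 0.17237608]), np.float64(0.034540357854691145)) [0.54158658 0.17241814 0.12924314]
lantern [0.58064754 0.00070007 0.21018389] [0.64696453 0.04298567 0.28023981]
```

View pics/crop.png

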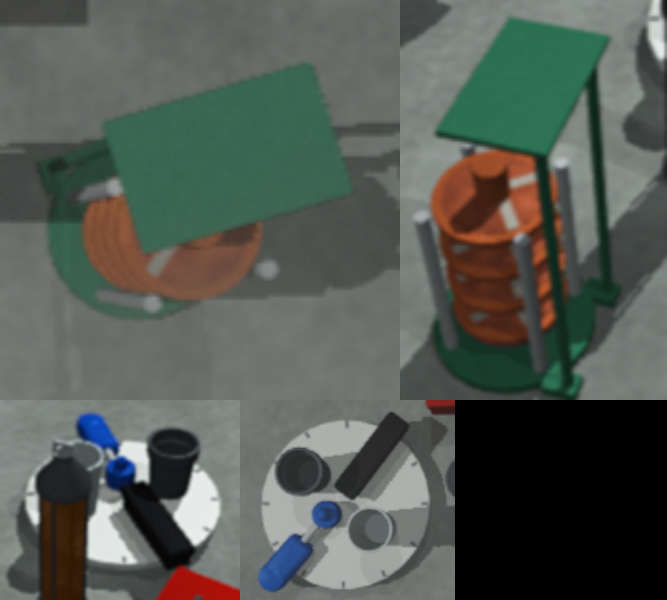

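The crops show the front of the hood facing the base, the top knob clear at scene pixel (244,244), rods at top pixels (450,241), (416,251), (404,216), and both mouths open and unobstructed. I'll cross-check the axis and look at wrist feasibility.

```bash
python3 - <<'E'
from m import *
from scipy.spatial.transform import Rotation as Ro
r=[ray('top',*p,.18)[:2] for p in((450.1,240.7),(415.6,250.9),(404.5,216.1))]
print('rods',np.round(r,4),'ctr',((r[0]+r[2])/2).round(4),[np.linalg.norm(r[1]-r[i]).round(4) for i in(0,2)])
# rods from depth, both views ; knob ray intersection
for n in('scene','top'):
    im=cv2.imread(f'pics/{n}0.png');P=pts(n,np.load(n+'_d.npy'));hsv=cv2.cvtColor(im,cv2.COLOR_BGR2HSV)
    t=(hsv[...,0]<14)&(hsv[...,1]>110)&(np.hypot(P[...,0]-.577,P[...,1]+.235)<.06)
    k=t&(P[...,2]>.2)&(np.hypot(P[...,0]-.577,P[...,1]+.235)<.025);print(n,'knob top',k.sum(),P[k].mean(0).round(4),P[k].min(0).round(4),P[k].max(0).round(4))
    m=cv2.findContours(k.astype(np.uint8),0,1)[0]
    if m:
        c=max(m,key=cv2.contourArea)[:,0];Q=np.array([ray(n,u,v,.208) for u,v in c]);print(circ(Q),np.ptp(Q,axis=0)[:2])
    dsk=t&(P[...,2]>.168)&(P[...,2]<.18);print('disc bbox c',P[dsk].min(0).round(4),P[dsk].max(0).round(4),circ(P[dsk&~cv2.erode(dsk.astype(np.uint8),np.ones((3,3))).astype(bool)]))
    lm=(hsv[...,0]<200)&(P[...,2]>.02)&(P[...,2]<.285)&(np.hypot(P[...,0]-.614,P[...,1]-.02)<.06);print('lantern',P[lm].min(0).round(3),P[lm].max(0).round(3))
h=np.radians(15.5);hx=np.array([np.cos(h),np.sin(h),0]);hy=np.array([-np.sin(h),np.cos(h),0])
for L in(32,40):
  z=np.sin(np.radians(L))*hx-np.cos(np.radians(L))*np.array([0,0,1])
  for s in(1,-1):
    y=s*hy;R=np.c_[np.cross(y,z),y,z];print(L,s,Ro.from_matrix(R).as_euler('xyz',degrees=True).round(1))
    for j1 in(-22,25):
      for p in(100,115,130):
        M=Ro.from_euler('ZY',[j1,p],degrees=True).as_matrix().T@R@Ro.from_euler('z',-90,degrees=True).as_matrix()
        print(j1,p,Ro.from_matrix(M).as_euler('ZYZ',degrees=True).round(0),end='; ')
    print()
E
```

```text
rods [[ 0.5444 -0.2878]
 [ 0.5223 -0.2086]
 [ 0.6021 -0.186 ]] ctr [ 0.5733 -0.2369] [np.float64(0.0823), np.float64(0.0829)]
scene knob top 134 [ 0.5765 -0.2383  0.2068] [ 0.562  -0.2508  0.2001] [ 0.5887 -0.223   0.211 ]
(array([ 0.57732967, -0.23895433]), np.float64(0.014902342513696492)) [0.03201982 0.03070197]
disc bbox c [ 0.5262 -0.2869  0.168 ] [ 0.6238 -0.189   0.1797] (array([ 0.57363743, -0.2383412 ]), np.float64(0.040156491531934284))
lantern [ 0.581 -0.026  0.02 ] [0.649 0.036 0.279]
top knob top 23 [ 0.5639 -0.2374  0.2073] [ 0.5602 -0.2463  0.2038] [ 0.569  -0.2272  0.2105]
(array([ 0.56737809, -0.23611337]), np.float64(0.007443659888116004)) [0.00871465 0.02010139]
disc bbox c [ 0.5281 -0.2852  0.1681] [ 0.5958 -0.1855  0.1793] (array([ 0.57300114, -0.23362218]), np.float64(0.04067544745115697))
lantern [ 0.581 -0.023  0.108] [0.647 0.043 0.28 ]
32 1 [-180.    32.  -164.5]
-22 100 [  23.   56. -136.]; -22 115 [  29.   42. -145.]; -22 130 [  40.   30. -159.]; 25 100 [ -7.  49. -77.]; 25 115 [ -9.  34. -74.]; 25 130 [-16.  19. -67.]; 
32 -1 [180.  -32.   15.5]
-22 100 [23. 56. 44.]; -22 115 [29. 42. 35.]; -22 130 [40. 30. 21.]; 25 100 [ -7.  49. 103.]; 25 115 [ -9.  34. 106.]; 25 130 [-16.  19. 113.]; 
40 1 [-180.    40.  -164.5]
-22 100 [  30.   51. -141.]; -22 115 [  39.   38. -153.]; -22 130 [  56.   28. -174.]; 25 100 [ -9.  41. -76.]; 25 115 [-14.  26. -70.]; 25 130 [-31.  12. -53.]; 
40 -1 [180.  -40.   15.5]
-22 100 [30. 51. 39.]; -22 115 [39. 38. 27.]; -22 130 [56. 28.  6.]; 25 100 [ -9.  41. 104.]; 25 115 [-14.  26. 110.]; 25 130 [-31.  12. 127.];
```

```bash
cat > plan.py <<'E'
# rows from current measured pose to target (pos, R), in tool axes at the start of each row
from m import *
from scipy.spatial.transform import Rotation as Ro
h=np.radians(15.5);hx=np.array([np.cos(h),np.sin(h),0]);hy=np.array([-np.sin(h),np.cos(h),0]);L=np.radians(38)
tz=np.sin(L)*hx-np.cos(L)*np.array([0,0,1]);RT=np.c_[np.cross(-hy,tz),-hy,tz]
def now():
    s=env.sense();return s['tcp_pos'],Ro.from_euler('xyz',s['orientation'],degrees=True).as_matrix(),s
def rows(p0,R0,p1,R1,n=None,step=.055):
    w=Ro.from_matrix(R0.T@R1).as_rotvec();d=np.array(p1)-p0
    n=n or int(np.ceil(max(np.linalg.norm(d)/step,np.linalg.norm(w)/np.radians(9.5),1)));R=R0;T=[]
    for i in range(n): T.append((R.T@d/n).round(4).tolist());R=R@Ro.from_rotvec(w/n).as_matrix()
    print(n,'travel',T,'twist',(w/n).round(4).tolist());return p1,R1
E
python3 - <<'E'
from plan import *
p,R,s=now();G=np.array([.5755,-.237,.199]);pre=G+.019*tz-.13*tz
print('pre',pre,'G tcp',G+.019*tz,'tz',tz)
p,R=rows(p,R,[.42,.2,.33],R,n=9)
rows(p,R,pre,RT)
E
```

```text
pre [ 0.50964701 -0.25526265  0.28646919] G tcp [ 0.58677213 -0.23387396  0.1840278 ] tz [ 0.59327015  0.16452837 -0.78801075]
9 travel [[-0.0402, -0.0369, -0.0129], [-0.0402, -0.0369, -0.0129], [-0.0402, -0.0369, -0.0129], [-0.0402, -0.0369, -0.0129], [-0.0402, -0.0369, -0.0129], [-0.0402, -0.0369, -0.0129], [-0.0402, -0.0369, -0.0129], [-0.0402, -0.0369, -0.0129], [-0.0402, -0.0369, -0.0129]] twist [0.0, 0.0, 0.0]
17 travel [[-0.0114, -0.0248, 0.0026], [-0.015, -0.0229, 0.0012], [-0.0182, -0.0205, -0.0001], [-0.021, -0.0176, -0.0014], [-0.0233, -0.0142, -0.0025], [-0.0251, -0.0105, -0.0034], [-0.0263, -0.0065, -0.0042], [-0.0269, -0.0023, -0.0048], [-0.0269, 0.0019, -0.0051], [-0.0262, 0.0061, -0.0053], [-0.0249, 0.0101, -0.0052], [-0.0231, 0.0139, -0.0049], [-0.0207, 0.0174, -0.0044], [-0.0178, 0.0205, -0.0037], [-0.0146, 0.023, -0.0028], [-0.011, 0.025, -0.0017], [-0.0072, 0.0265, -0.0006]] twist [-0.0508, 0.0133, 0.1476]
```

>>> carry_out(
  travel=[
    [-0.0402,-0.0369,-0.0129],
    [-0.0402,-0.0369,-0.0129],
    [-0.0402,-0.0369,-0.0129],
    [-0.0402,-0.0369,-0.0129],
    [-0.0402,-0.0369,-0.0129],
  ],
  twist=[
    [0,0,0],
    [0,0,0],
    [0,0,0],
    [0,0,0],
    [0,0,0],
  ],
  grip=[0.8,0.7,0.65,0.65,0.65],
)

```text
time: 0.72
tcp_pos: [0.2993, 0.3794, 0.2793]
orientation: [-180.0, 0.0, 166.5]
ft_force: [1.0, -0.1, 0.4]
opening: 0.651
gripper_force: 0.0
```

>>> carry_out(
  travel=[
    [-0.0402,-0.0369,-0.0129],
    [-0.0402,-0.0369,-0.0129],
    [-0.0402,-0.0369,-0.0129],
    [-0.0402,-0.0369,-0.0129],
  ],
  twist=[
    [0,0,0],
    [0,0,0],
    [0,0,0],
    [0,0,0],
  ],
  grip=[0.65,0.65,0.65,0.65],
)

```text
time: 1.23
tcp_pos: [0.421, 0.1982, 0.331]
orientation: [180.0, 0.0, 166.4]
ft_force: [0.6, 0.6, -0.8]
opening: 0.649
gripper_force: 0.0
```

>>> carry_out(
  travel=[
    [-0.0114,-0.0248,0.0026],
    [-0.015,-0.0229,0.0012],
    [-0.0182,-0.0205,-0.0001],
    [-0.021,-0.0176,-0.0014],
    [-0.0233,-0.0142,-0.0025],
  ],
  twist=[
    [-0.0508,0.0133,0.1476],
    [-0.0508,0.0133,0.1476],
    [-0.0508,0.0133,0.1476],
    [-0.0508,0.0133,0.1476],
    [-0.0508,0.0133,0.1476],
  ],
  grip=[0.65,0.65,0.65,0.65,0.65],
)

```text
time: 1.85
tcp_pos: [0.4468, 0.065, 0.3176]
orientation: [168.0, -8.6, 124.5]
ft_force: [0.5, 0.8, 0.5]
opening: 0.65
gripper_force: 0.0
```

>>> carry_out(
  travel=[
    [-0.0251,-0.0105,-0.0034],
    [-0.0263,-0.0065,-0.0042],
    [-0.0269,-0.0023,-0.0048],
    [-0.0269,0.0019,-0.0051],
    [-0.0262,0.0061,-0.0053],
  ],
  twist=[
    [-0.0508,0.0133,0.1476],
    [-0.0508,0.0133,0.1476],
    [-0.0508,0.0133,0.1476],
    [-0.0508,0.0133,0.1476],
    [-0.0508,0.0133,0.1476],
  ],
  grip=[0.65,0.65,0.65,0.65,0.65],
)

```text
time: 2.48
tcp_pos: [0.4731, -0.069, 0.3045]
orientation: [164.6, -23.0, 82.9]
ft_force: [-0.6, 0.8, -1.0]
opening: 0.649
gripper_force: 0.0
```

```bash
python3 - <<'E'
from plan import *
p,R,s=now();print(s['time'],p,s['joints'].round(1),s['orientation'].round(1),s['opening'])
G=np.array([.5755,-.237,.199]);pre=G+.019*tz-.13*tz
rows(p,R,pre,RT)
E
```

```text
2.475 [ 0.47306095 -0.06898763  0.30451986] [-28.1  -2.8 114.6  29.7  64.3 -30.1] [164.6 -23.   82.9] 0.648789216781765
7 travel [[-0.0247, 0.0102, -0.0052], [-0.0229, 0.014, -0.0049], [-0.0205, 0.0174, -0.0044], [-0.0177, 0.0204, -0.0037], [-0.0145, 0.0229, -0.0028], [-0.0109, 0.0249, -0.0017], [-0.0071, 0.0263, -0.0005]] twist [-0.0507, 0.0131, 0.1467]
```

Tracking is precise.

>>> carry_out(
  travel=[
    [-0.0247,0.0102,-0.0052],
    [-0.0229,0.014,-0.0049],
    [-0.0205,0.0174,-0.0044],
    [-0.0177,0.0204,-0.0037],
    [-0.0145,0.0229,-0.0028],
  ],
  twist=[
    [-0.0507,0.0131,0.1467],
    [-0.0507,0.0131,0.1467],
    [-0.0507,0.0131,0.1467],
    [-0.0507,0.0131,0.1467],
    [-0.0507,0.0131,0.1467],
  ],
  grip=[0.65,0.65,0.65,0.65,0.65],
)

```text
time: 3.1
tcp_pos: [0.4997, -0.2019, 0.2919]
orientation: [173.3, -35.5, 36.3]
ft_force: [0.6, 0.5, 0.6]
opening: 0.65
gripper_force: 0.0
```

>>> carry_out(
  travel=[
    [-0.0109,0.0249,-0.0017],
    [-0.0071,0.0263,-0.0005],
    [0,0,0],
    [0,0,0],
  ],
  twist=[
    [-0.0507,0.0131,0.1467],
    [-0.0507,0.0131,0.1467],
    [0,0,0],
    [0,0,0],
  ],
  grip=[0.65,0.65,0.65,0.65],
)

```text
time: 3.6
tcp_pos: [0.5105, -0.2533, 0.2871]
orientation: [179.8, -37.9, 16.1]
ft_force: [0.9, -0.1, 0.6]
opening: 0.651
gripper_force: 0.0
```

```bash
python3 - <<'E'
from plan import *
p,R,s=now();print(s['time'],p,s['joints'].round(1),s['orientation'].round(1),s['opening'])
im,d=env.read_camera('scene');b=cv2.resize(im[150:350,170:350],(540,600),interpolation=cv2.INTER_CUBIC);cv2.imwrite('pics/s1.png',b)
G=np.array([.5755,-.237,.199])
rows(p,R,G+.019*tz,RT)
E
```

```text
3.6 [ 0.51046296 -0.25333887  0.28710703] [-46.7   2.9 116.1  44.7  50.9   1.3] [179.8 -37.9  16.1] 0.6509604142861103
3 travel [[-0.0004, 0.0007, 0.0432], [-0.0005, 0.0006, 0.0432], [-0.0005, 0.0006, 0.0432]] twist [-0.0012, 0.0003, 0.0027]
```

View pics/s1.png

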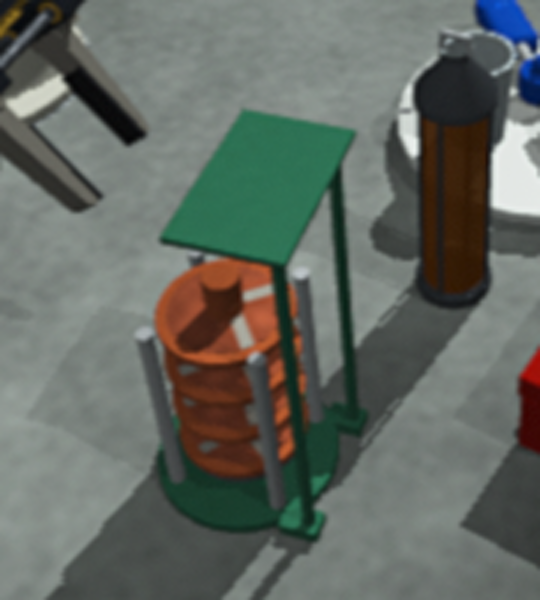

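The fingers are at crop (90,170), open, lined up with the knob at crop (222,285), with the hood clear. Now the approach, in two steps, then close lightly.

>>> carry_out(
  travel=[
    [-0.0004,0.0006,0.03],
    [-0.0004,0.0006,0.03],
    [-0.0004,0.0006,0.03],
    [-0.0002,0.0002,0.02],
    [0,0,0.01],
  ],
  twist=[
    [-0.0012,0.0003,0.0027],
    [-0.0012,0.0003,0.0027],
    [-0.0012,0.0003,0.0027],
    [0,0,0],
    [0,0,0],
  ],
  grip=[0.65,0.65,0.65,0.65,0.65],
)

```text
time: 4.28
tcp_pos: [0.5818, -0.2358, 0.1912]
orientation: [-179.9, -38.0, 15.4]
ft_force: [-0.2, 0.1, -0.7]
opening: 0.652
gripper_force: 0.0
```

>>> carry_out(
  travel=[
    [0,0,0.0095],
    [0,0,0],
    [0,0,0],
  ],
  twist=[
    [0,0,0],
    [0,0,0],
    [0,0,0],
  ],
  grip=[0.65,0.65,0.65],
)

```text
time: 4.65
tcp_pos: [0.5871, -0.2353, 0.1849]
orientation: [180.0, -38.1, 15.3]
ft_force: [-0.2, 0.1, -0.5]
opening: 0.653
gripper_force: 0.0
```

```bash
python3 - <<'E'
from plan import *
p,R,s=now();print(s['time'],p,'G',p-.019*R[:,2],s['joints'].round(1),s['orientation'].round(1),s['ft_force'])
im,d=env.read_camera('scene');b=cv2.resize(im[180:280,190:310],(720,600),interpolation=cv2.INTER_CUBIC);cv2.imwrite('pics/s2.png',b)
E
```

```text
4.65 [ 0.58705145 -0.23532106  0.18489727] G [ 0.57575392 -0.23840869  0.1998583 ] [-38.4  15.  117.   55.6  37.   -6.4] [180.  -38.1  15.3] [-0.23743491  0.06741971 -0.4597703 ]
```

View pics/s2.png

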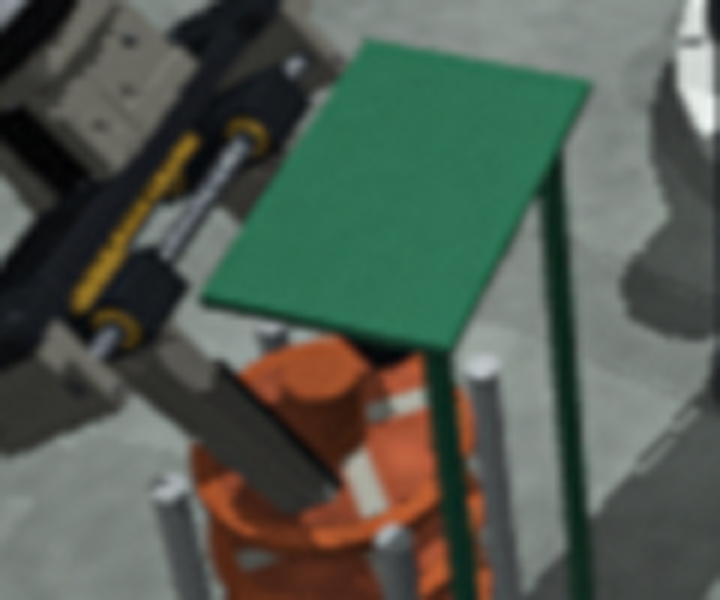

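Crop: fingers straddle the knob at (325,375), near finger tip above the disc at (310,500), hood clear. Close and lift straight up.

>>> carry_out(
  travel=[
    [0,0,0],
    [0,0,0],
    [0,0,0],
    [0,0,0],
    [0,0,0],
  ],
  twist=[
    [0,0,0],
    [0,0,0],
    [0,0,0],
    [0,0,0],
    [0,0,0],
  ],
  grip=[0.45,0.35,0.25,0.2,0.2],
  grip_force=20,
)

```text
time: 5.32
tcp_pos: [0.587, -0.2349, 0.1843]
orientation: [-180.0, -38.0, 15.3]
ft_force: [0.4, -0.3, 0.4]
opening: 0.298
gripper_force: 20.0
```

>>> carry_out(
  travel=[
    [0,0,0],
    [0.0025,0,-0.0032],
    [0.0031,0,-0.0039],
    [0.0031,0,-0.0039],
    [0.0031,0,-0.0039],
  ],
  twist=[
    [0,0,0],
    [0,0,0],
    [0,0,0],
    [0,0,0],
    [0,0,0],
  ],
  grip=[0.2,0.2,0.2,0.2,0.2],
)

```text
time: 5.95
tcp_pos: [0.5872, -0.2351, 0.2038]
orientation: [-180.0, -38.0, 15.3]
ft_force: [0.8, 1.5, -0.8]
opening: 0.296
gripper_force: 20.0
```

```bash
python3 - <<'E'
from plan import *
p,R,s=now();print(s['time'],p,'G',p-.019*R[:,2],s['joints'].round(1),s['orientation'].round(1),s['ft_force'],s['opening'],s['gripper_force'])
E
```

```text
5.95 [ 0.58715311 -0.2350908   0.2038169 ] G [ 0.57586275 -0.23818362  0.21878226] [-38.3  13.4 116.2  52.9  38.5  -3. ] [-180.   -38.    15.3] [ 0.82282556  1.53630355 -0.81997841] 0.29611311441286975 19.98428910970688
```

>>> carry_out(
  travel=[
    [0.0031,0,-0.0039],
    [0.0031,0,-0.0039],
    [0.0031,0,-0.0039],
    [0.0031,0,-0.0039],
    [0.0031,0,-0.0039],
  ],
  twist=[
    [0,0,0],
    [0,0,0],
    [0,0,0],
    [0,0,0],
    [0,0,0],
  ],
  grip=[0.2,0.2,0.2,0.2,0.2],
)

```text
time: 6.58
tcp_pos: [0.5873, -0.235, 0.2285]
orientation: [-180.0, -38.0, 15.3]
ft_force: [-0.0, 0.6, -2.2]
opening: 0.299
gripper_force: 20.0
```

>>> carry_out(
  travel=[
    [0.0031,0,-0.0039],
    [0.0031,0,-0.0039],
    [0.0031,0,-0.0039],
    [0.0025,0,-0.0032],
    [0,0,0],
  ],
  twist=[
    [0,0,0],
    [0,0,0],
    [0,0,0],
    [0,0,0],
    [0,0,0],
  ],
  grip=[0.2,0.2,0.2,0.2,0.2],
)

```text
time: 7.2
tcp_pos: [0.5876, -0.2351, 0.2477]
orientation: [180.0, -38.1, 15.3]
ft_force: [-0.3, 0.2, -1.8]
opening: 0.295
gripper_force: 20.0
```

>>> carry_out(
  travel=[
    [-0.012,0,-0.011],
    [-0.024,0,-0.02],
    [-0.024,0,-0.02],
    [-0.024,0,-0.02],
    [-0.012,0,-0.01],
  ],
  twist=[
    [0,0,0],
    [0,0,0],
    [0,0,0],
    [0,0,0],
    [0,0,0],
  ],
  grip=[0.2,0.2,0.2,0.2,0.2],
)

```text
time: 7.82
tcp_pos: [0.4646, -0.2685, 0.2518]
orientation: [-180.0, -38.0, 15.2]
ft_force: [-0.9, 0.1, -1.7]
opening: 0.299
gripper_force: 20.0
```

```bash
python3 - <<'E'
from plan import *
p,R,s=now();print(s['time'],p,'G',p-.019*R[:,2],s['joints'].round(1),s['orientation'].round(1),s['ft_force'],s['opening'],s['gripper_force'])
im,d=env.read_camera('scene');b=cv2.resize(im[150:330,150:350],(660,594),interpolation=cv2.INTER_CUBIC);cv2.imwrite('pics/s3.png',b)
E
```

```text
7.825 [ 0.46461872 -0.26847466  0.25182328] G [ 0.45332919 -0.27155614  0.26679161] [-52.7   3.6 120.5  47.6  50.7  -7.5] [-180.   -38.    15.2] [-0.92139895  0.06581957 -1.71820565] 0.29946711879175275 19.983443319797516
```

View pics/s3.png

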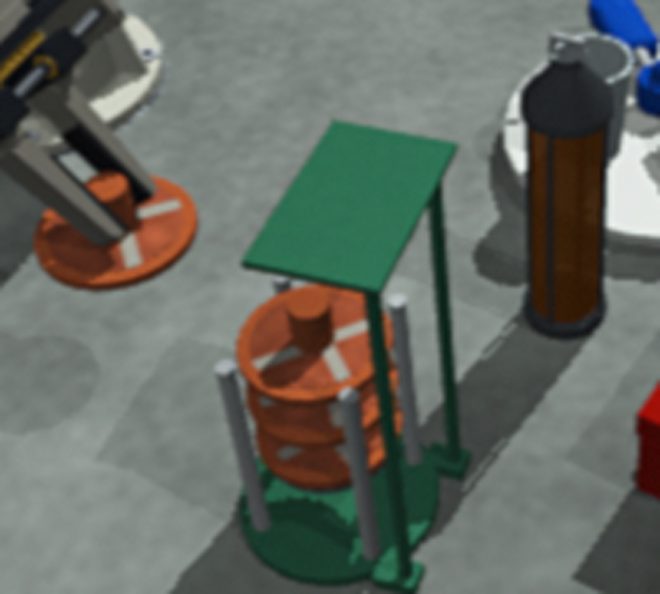

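The lid is held at crop (115,230), looking near level; the next lid has risen in the holder, knob at (312,315). I'll measure the held lid's tilt and its offset from the grasp point.

```bash
cat > lid.py <<'E'
from plan import *
def lid(n,c,zu,show=True):
    # lid disc: colour mask near c; contour rays on the plane of the disc top (zu+.008), ellipse/circle; plane fit by depth
    im,d=env.read_camera(n);P=pts(n,d);hsv=cv2.cvtColor(im,cv2.COLOR_BGR2HSV)
    near=(np.hypot(P[...,0]-c[0],P[...,1]-c[1])<.065)
    t=((hsv[...,0]<14)|(hsv[...,0]>174))&(hsv[...,1]>110)&near&(P[...,2]>zu-.012)
    k=t&(P[...,2]>zu+.036)
    dk=t&(P[...,2]<zu+.02)&(np.hypot(P[...,0]-c[0],P[...,1]-c[1])>.02)
    dk=cv2.erode(dk.astype(np.uint8),np.ones((3,3))).astype(bool)
    Q=P[dk]
    for _ in range(4):
        A=np.c_[Q[:,:2]-c[:2],np.ones(len(Q))];s=np.linalg.lstsq(A,Q[:,2],rcond=None)[0];r=abs(A@s-Q[:,2]);Q=Q[r<max(.0015,1.5*np.median(r))]
    cn=max(cv2.findContours((t).astype(np.uint8),cv2.RETR_EXTERNAL,1)[0],key=cv2.contourArea)
    W=np.array([ray(n,u,v,s[2])[:2] for u,v in cn[:,0]]);W3=cv2.minEnclosingCircle(W.astype(np.float32))
    K=P[k];print(n,'tilt deg about slopes x,y',np.degrees(s[:2]).round(2),'disc top z',s[2].round(4),len(Q),'minEncl',np.round(W3[0],4),round(W3[1],4),'knob',k.sum(),K.mean(0).round(4) if len(K) else 0)
    return s
E
python3 - <<'E'
from lid import *
p,R,s=now();G=p-.019*R[:,2];print(G)
for n in('scene','top'): lid(n,np.array([.4533,-.2716]),G[2]-.0338)
for n in('scene','top'): lid(n,np.array([.5755,-.2375]),.166)
E
```

```text
[ 0.45277089 -0.27174377  0.26673198]
scene tilt deg about slopes x,y [-0.32  0.7 ] disc top z 0.2414 389 minEncl [ 0.451  -0.2702] 0.0564 knob 108 [ 0.4545 -0.2711  0.2746]
top tilt deg about slopes x,y [0.29 0.99] disc top z 0.2408 196 minEncl [ 0.4534 -0.2697] 0.0484 knob 105 [ 0.4552 -0.2722  0.2745]
scene tilt deg about slopes x,y [-0.34  0.2 ] disc top z 0.1744 359 minEncl [ 0.5759 -0.2395] 0.0526 knob 124 [ 0.5761 -0.238   0.2072]
top tilt deg about slopes x,y [-0.05  0.07] disc top z 0.1741 152 minEncl [ 0.5731 -0.2345] 0.0499 knob 25 [ 0.5639 -0.2372  0.207 ]
```

```bash
python3 - <<'E'
from lid import *
for n in('scene','top'):
    im,d=env.read_camera(n);P=pts(n,d);hsv=cv2.cvtColor(im,cv2.COLOR_BGR2HSV)
    for nm,c,z,r in(('pot',(.637,.2895),.118,.04),('cup',(.5414,.1725),.13,.037)):
        rad=np.hypot(P[...,0]-c[0],P[...,1]-c[1]);a=(rad>r-.005)&(rad<r+.004)&(P[...,2]>z-.02)&(P[...,2]<z+.01)
        hi=P[a][P[a][:,2]>np.percentile(P[a][:,2],60)]
        # outer silhouette of things standing higher than the rim -12mm
        m=(rad<.06)&(P[...,2]>z-.012)&(P[...,2]<z+.012);cn=max(cv2.findContours(m.astype(np.uint8),0,1)[0],key=cv2.contourArea)[:,0]
        Q=np.array([ray(n,u,v,z) for u,v in cn]);e=cv2.minEnclosingCircle(Q[:,:2].astype(np.float32))
        print(n,nm,'rim z',np.percentile(P[a][:,2],[50,80,95]).round(4),'hi circ',circ(hi),'encl',np.round(e[0],4),round(e[1],4))
p,R,s=now();off=-.019*R[:,2]
for w in((.48,.0,.29),(.50,.25,.27),(.637,.2893,.20)):
    p,R=rows(p,R,np.array(w)-off,R if w[1]==0 else RT,step=.045)
E
```

```text
scene pot rim z [0.112  0.1178 0.119 ] hi circ (array([0.63740841, 0.28867156]), np.float64(0.03784380866395543)) encl [0.6414 0.2821] 0.0473
scene cup rim z [0.1244 0.1293 0.1308] hi circ (array([0.54229623, 0.17279567]), np.float64(0.034439387291092666)) encl [0.55   0.1723] 0.0422
top pot rim z [0.1159 0.1181 0.1195] hi circ (array([0.63679797, 0.29043103]), np.float64(0.03728813885431573)) encl [0.637 0.289] 0.0409
top cup rim z [0.1289 0.1302 0.1313] hi circ (array([0.54167884, 0.17249504]), np.float64(0.03472207712121662)) encl [0.5413 0.1722] 0.0368
7 travel [[0.0127, -0.0364, 0.0058], [0.0127, -0.0364, 0.0058], [0.0127, -0.0364, 0.0058], [0.0127, -0.0364, 0.0058], [0.0127, -0.0364, 0.0058], [0.0127, -0.0364, 0.0058], [0.0127, -0.0364, 0.0058]] twist [0.0, 0.0, 0.0]
6 travel [[0.0092, -0.0393, 0.0114], [0.0092, -0.0393, 0.0114], [0.0092, -0.0393, 0.0114], [0.0092, -0.0393, 0.0114], [0.0092, -0.0393, 0.0114], [0.0092, -0.0393, 0.0115]] twist [0.0002, -0.0001, -0.0004]
4 travel [[0.0173, -0.0003, 0.0357], [0.0173, -0.0003, 0.0357], [0.0173, -0.0003, 0.0357], [0.0173, -0.0003, 0.0357]] twist [0.0, 0.0, 0.0]
```

>>> carry_out(
  travel=[
    [0.006,-0.018,0.003],
    [0.0127,-0.0364,0.0058],
    [0.0127,-0.0364,0.0058],
    [0.0127,-0.0364,0.0058],
    [0.0127,-0.0364,0.0058],
  ],
  twist=[
    [0,0,0],
    [0,0,0],
    [0,0,0],
    [0,0,0],
    [0,0,0],
  ],
  grip=[0.2,0.2,0.2,0.2,0.2],
)

```text
time: 8.8
tcp_pos: [0.4816, -0.0917, 0.2665]
orientation: [-179.9, -38.1, 15.3]
ft_force: [0.6, 0.1, -1.4]
opening: 0.299
gripper_force: 20.0
```

>>> carry_out(
  travel=[
    [0.0127,-0.0364,0.0058],
    [0.0127,-0.0364,0.0058],
    [0.0067,-0.0184,0.0028],
    [0.0092,-0.0393,0.0114],
    [0.0092,-0.0393,0.0114],
  ],
  twist=[
    [0,0,0],
    [0,0,0],
    [0,0,0],
    [0,0,0],
    [0,0,0],
  ],
  grip=[0.2,0.2,0.2,0.2,0.2],
)

```text
time: 9.43
tcp_pos: [0.4967, 0.0884, 0.2684]
orientation: [-179.9, -38.1, 15.3]
ft_force: [0.6, -1.0, -1.4]
opening: 0.298
gripper_force: 20.0
```

>>> carry_out(
  travel=[
    [0.0092,-0.0393,0.0114],
    [0.0092,-0.0393,0.0114],
    [0.0092,-0.0393,0.0114],
    [0.0092,-0.0393,0.0115],
    [0,0,0],
  ],
  twist=[
    [0,0,0],
    [0,0,0],
    [0,0,0],
    [0,0,0],
    [0,0,0],
  ],
  grip=[0.2,0.2,0.2,0.2,0.2],
)

```text
time: 10.05
tcp_pos: [0.5091, 0.2436, 0.2548]
orientation: [-179.9, -37.8, 15.5]
ft_force: [-0.5, -0.1, -2.2]
opening: 0.295
gripper_force: 20.0
```

>>> carry_out(
  travel=[
    [0.0173,-0.0003,0.0357],
    [0.0173,-0.0003,0.0357],
    [0.0173,-0.0003,0.0357],
    [0.0173,-0.0003,0.0357],
    [0,0,0],
  ],
  twist=[
    [0,0,0],
    [0,0,0],
    [0,0,0],
    [0,0,0],
    [0,0,0],
  ],
  grip=[0.2,0.2,0.2,0.2,0.2],
)

```text
time: 10.68
tcp_pos: [0.6475, 0.2781, 0.183]
orientation: [180.0, -37.7, 15.2]
ft_force: [-1.4, 0.0, -1.9]
opening: 0.299
gripper_force: 20.0
```

```bash
python3 - <<'E'
from lid import *
p,R,s=now();G=p-.019*R[:,2];print(s['time'],G,s['joints'].round(1),s['orientation'].round(1),s['ft_force'])
for n in('scene','top'): lid(n,G[:2],G[2]-.0338)
E
```

```text
10.675 [0.63629885 0.27501014 0.19803794] [ 26.7  16.1 115.6 -32.4  13.2 130.8] [180.  -37.7  15.2] [-1.44199809  0.01351788 -1.88809086]
scene tilt deg about slopes x,y [-0.7   1.35] disc top z 0.1732 149 minEncl [0.6314 0.2808] 0.0666 knob 34 [0.638  0.2739 0.2069]
top tilt deg about slopes x,y [-0.78  1.05] disc top z 0.1733 127 minEncl [0.6384 0.2748] 0.049 knob 87 [0.6355 0.2756 0.2084]
```

```bash
cat > kin.py <<'E'
from plan import *
D=[([76.295,20.225,93.587],(.147,.608,.215),(180,0,166.4)),([-28.1,-2.8,114.6],(.47306,-.06899,.30452),(164.6,-23,82.9)),([-46.7,2.9,116.1],(.51046,-.25334,.28711),(179.8,-37.9,16.1)),
([-38.4,15,117],(.58705,-.23532,.1849),(180,-38.1,15.3)),([-52.7,3.6,120.5],(.46462,-.26847,.25182),(180,-38,15.2)),([26.7,16.1,115.6],(.6475,.2781,.183),(180,-37.7,15.2))]
A=[];b=[]
for j,p,o in D:
    j=np.radians(j);R=Ro.from_euler('xyz',o,degrees=True).as_matrix();z=R[:,2]
    for e,c in((np.array([np.cos(j[0]),np.sin(j[0]),0]),(1,0,np.sin(j[1]),np.sin(j[1]+j[2]),np.cos(j[1]+j[2]))),(np.array([0,0,1.]),(0,1,np.cos(j[1]),np.cos(j[1]+j[2]),-np.sin(j[1]+j[2])))):
        A.append([*c,z@e]);b.append(np.array(p)@e)
A=np.array(A);sol=np.linalg.lstsq(A,np.array(b),rcond=None)[0];res=A@sol-b
from scipy.optimize import fsolve
def ik(p,R):
    W=np.array(p)-sol[5]*R[:,2];j1=np.arctan2(W[1],W[0]);r=np.hypot(*W[:2])
    f=lambda q:[sol[0]+sol[2]*np.sin(q[0])+sol[3]*np.sin(q[1])+sol[4]*np.cos(q[1])-r,sol[1]+sol[2]*np.cos(q[0])+sol[3]*np.cos(q[1])-sol[4]*np.sin(q[1])-W[2]]
    q=fsolve(f,[.3,2.2]);M=Ro.from_euler('ZY',[j1,q[1]]).as_matrix().T@R@Ro.from_euler('z',-90,degrees=True).as_matrix()
    w=Ro.from_matrix(M).as_euler('ZYZ',degrees=True);return np.degrees([j1,q[0],q[1]-q[0]]).tolist()+w.tolist()
def Rlean(yaw,lean=38): return Ro.from_euler('xyz',[180,-lean,yaw],degrees=True).as_matrix()
E
python3 - <<'E'
from kin import *
print(sol.round(3),abs(res).max().round(4))
for nm,G in(('pot',(.637,.2893,.1516)),('cup',(.5416,.1725,.1636)),('hold',(.5755,-.237,.199))):
    for yaw in(-60,-30,-10,15.3,25,45,70,100):
        R=Rlean(yaw);G=np.array(G);print(nm,yaw,[np.round(ik(g+.019*R[:,2],R),0).astype(int).tolist() for g in(G,G+[0,0,.05])])
E
```

```text
[-0.002  0.293  0.57   0.497  0.059  0.36 ] 0.0005
pot -60 [[42, 36, 88, -40, 70, -149], [42, 33, 87, -39, 73, -152]]
pot -30 [[41, 29, 103, -52, 48, -163], [41, 25, 102, -48, 51, -168]]
pot -10 [[37, 24, 111, -60, 31, -174], [37, 20, 109, -53, 35, 177]]
pot 15.3 [[28, 21, 117, -57, 9, 157], [28, 16, 115, -35, 14, 134]]
pot 25 [[24, 21, 117, 7, 4, 83], [24, 16, 115, 3, 11, 87]]
pot 45 [[16, 22, 115, 64, 19, 4], [16, 17, 113, 50, 23, 19]]
pot 70 [[9, 26, 107, 56, 41, -13], [9, 22, 105, 51, 44, -6]]
pot 100 [[7, 34, 93, 43, 63, -27], [7, 31, 91, 42, 67, -23]]
cup -60 [[39, 25, 108, -43, 62, -145], [39, 21, 106, -41, 67, -149]]
cup -30 [[38, 17, 121, -58, 42, -158], [38, 12, 119, -52, 46, -166]]
cup -10 [[32, 12, 128, -69, 26, -168], [32, 7, 125, -56, 30, 178]]
cup 15.3 [[19, 10, 132, -69, 2, 161], [19, 4, 129, -14, 10, 107]]
cup 25 [[13, 10, 131, 78, 7, 3], [13, 4, 129, 36, 12, 45]]
cup 45 [[4, 12, 128, 69, 26, -12], [4, 7, 125, 56, 29, 3]]
cup 70 [[-3, 18, 119, 55, 46, -24], [-3, 13, 117, 51, 50, -17]]
cup 100 [[-3, 26, 106, 41, 65, -37], [-3, 22, 104, 40, 70, -33]]
hold -60 [[-7, 15, 117, -56, 37, -174], [-7, 11, 115, -49, 41, 178]]
hold -30 [[-19, 10, 124, -40, 11, 138], [-19, 5, 121, -24, 17, 122]]
hold -10 [[-29, 11, 123, 50, 15, 26], [-29, 6, 121, 35, 20, 42]]
hold 15.3 [[-38, 15, 117, 56, 37, -6], [-38, 11, 115, 49, 41, 2]]
hold 25 [[-40, 17, 114, 53, 45, -13], [-40, 13, 111, 48, 49, -6]]
hold 45 [[-42, 23, 105, 46, 59, -24], [-42, 19, 103, 43, 63, -19]]
hold 70 [[-41, 30, 93, 36, 76, -36], [-41, 27, 91, 36, 80, -33]]
hold 100 [[-36, 37, 80, 25, 92, -52], [-36, 34, 78, 25, 96, -50]]
```

```bash
python3 - <<'E'
from kin import *
p,R,s=now();G=p-.019*R[:,2]
p,R=rows(p,R,p+[0,0,.06],R,n=3)
R1=Ro.from_euler('z',34.8,degrees=True).as_matrix()@R
G2=np.array([.636,.2893,.235])
rows(p,R,G2+.019*R1[:,2],R1,n=14)
for a in np.linspace(0,1,8):
    Ra=Ro.from_euler('z',34.8*a,degrees=True).as_matrix()@R;print(np.round(ik(G2+.019*Ra[:,2],Ra),0))
E
```

```text
3 travel [[0.0122, 0.0, -0.0158], [0.0122, 0.0, -0.0158], [0.0122, 0.0, -0.0158]] twist [0.0, 0.0, 0.0]
14 travel [[-0.0009, -0.0015, 0.0015], [-0.0009, -0.0015, 0.0015], [-0.0008, -0.0014, 0.0016], [-0.0008, -0.0014, 0.0016], [-0.0007, -0.0014, 0.0016], [-0.0007, -0.0014, 0.0017], [-0.0006, -0.0014, 0.0017], [-0.0006, -0.0013, 0.0018], [-0.0005, -0.0013, 0.0018], [-0.0005, -0.0013, 0.0018], [-0.0004, -0.0012, 0.0019], [-0.0004, -0.0012, 0.0019], [-0.0003, -0.0012, 0.0019], [-0.0003, -0.0011, 0.0019]] twist [0.0266, 0.0, -0.0343]
[ 28.  13. 113. -27.  18. 126.]
[ 26.  13. 114. -14.  16. 108.]
[ 24.  13. 114.   2.  15.  87.]
[ 22.  13. 113.  17.  17.  67.]
[ 20.  14. 113.  29.  19.  50.]
[ 18.  14. 112.  37.  22.  37.]
[ 16.  15. 111.  43.  26.  27.]
[ 14.  16. 110.  46.  30.  19.]
```

>>> carry_out(
  travel=[
    [0.0122,0,-0.0158],
    [0.0122,0,-0.0158],
    [0.0122,0,-0.0158],
    [-0.0009,-0.0015,0.0015],
    [-0.0009,-0.0015,0.0015],
  ],
  twist=[
    [0,0,0],
    [0,0,0],
    [0,0,0],
    [0.0266,0,-0.0343],
    [0.0266,0,-0.0343],
  ],
  grip=[0.2,0.2,0.2,0.2,0.2],
)

```text
time: 11.4
tcp_pos: [0.6452, 0.2814, 0.2426]
orientation: [180.0, -37.9, 20.4]
ft_force: [-0.6, 0.1, -2.3]
opening: 0.301
gripper_force: 20.0
```

>>> carry_out(
  travel=[
    [-0.0008,-0.0014,0.0016],
    [-0.0008,-0.0014,0.0016],
    [-0.0007,-0.0014,0.0016],
    [-0.0007,-0.0014,0.0017],
    [-0.0006,-0.0014,0.0017],
  ],
  twist=[
    [0.0266,0,-0.0343],
    [0.0266,0,-0.0343],
    [0.0266,0,-0.0343],
    [0.0266,0,-0.0343],
    [0.0266,0,-0.0343],
  ],
  grip=[0.2,0.2,0.2,0.2,0.2],
)

```text
time: 12.02
tcp_pos: [0.6441, 0.2887, 0.2335]
orientation: [180.0, -37.9, 32.8]
ft_force: [0.1, 0.6, -0.7]
opening: 0.299
gripper_force: 20.0
```

>>> carry_out(
  travel=[
    [-0.0006,-0.0013,0.0018],
    [-0.0005,-0.0013,0.0018],
    [-0.0005,-0.0013,0.0018],
    [-0.0004,-0.0012,0.0019],
    [-0.0004,-0.0012,0.0019],
  ],
  twist=[
    [0.0266,0,-0.0343],
    [0.0266,0,-0.0343],
    [0.0266,0,-0.0343],
    [0.0266,0,-0.0343],
    [0.0266,0,-0.0343],
  ],
  grip=[0.2,0.2,0.2,0.2,0.2],
)

```text
time: 12.65
tcp_pos: [0.6434, 0.2961, 0.2249]
orientation: [179.9, -37.9, 45.3]
ft_force: [0.6, -0.3, -2.5]
opening: 0.301
gripper_force: 20.0
```

>>> carry_out(
  travel=[
    [-0.0003,-0.0012,0.0019],
    [-0.0003,-0.0011,0.0019],
    [0,0,0],
    [0,0,0],
  ],
  twist=[
    [0.0266,0,-0.0343],
    [0.0266,0,-0.0343],
    [0,0,0],
    [0,0,0],
  ],
  grip=[0.2,0.2,0.2,0.2],
)

```text
time: 13.15
tcp_pos: [0.6438, 0.2989, 0.2211]
orientation: [179.9, -37.9, 50.1]
ft_force: [-0.2, -0.7, -1.9]
opening: 0.299
gripper_force: 20.0
```

```bash
python3 - <<'E'
from lid import *
p,R,s=now();G=p-.019*R[:,2];print(s['time'],G,s['joints'].round(1),s['orientation'].round(1),s['ft_force'])
for n in('scene','top'): lid(n,G[:2],G[2]-.0338)
E
```

```text
13.15 [0.63629038 0.2899715  0.23607861] [ 14.4  15.5 110.3  45.7  29.9  18.8] [179.9 -37.9  50.1] [-0.2081288  -0.72234062 -1.93461744]
scene tilt deg about slopes x,y [-0.07  0.06] disc top z 0.2109 137 minEncl [0.6397 0.2857] 0.0522 knob 2 [0.6551 0.27   0.241 ]
top tilt deg about slopes x,y [0.33 0.41] disc top z 0.2099 101 minEncl [0.647  0.2993] 0.0458 knob 69 [0.6372 0.2924 0.2494]
```

```bash
python3 - <<'E'
from kin import *
p,R,s=now()
p1,R=rows(p,R,p+[0,-.0015,-.078],R,n=6); print((R.T@[0,0,-.001]).round(5),np.round(ik(p1,R)))
E
```

```text
6 travel [[-0.0081, 0.0001, 0.0101], [-0.0081, 0.0001, 0.0101], [-0.0081, 0.0001, 0.0101], [-0.0081, 0.0001, 0.0101], [-0.0081, 0.0001, 0.0101], [-0.0081, 0.0001, 0.0101]] twist [0.0, 0.0, 0.0]
[-0.00061 -0.       0.00079] [ 14.  22. 113.  61.  24.   2.]
```

>>> carry_out(
  travel=[
    [-0.0081,0.0001,0.0101],
    [-0.0081,0.0001,0.0101],
    [-0.0081,0.0001,0.0101],
    [-0.0081,0.0001,0.0101],
    [-0.0081,0.0001,0.0101],
  ],
  twist=[
    [0,0,0],
    [0,0,0],
    [0,0,0],
    [0,0,0],
    [0,0,0],
  ],
  grip=[0.2,0.2,0.2,0.2,0.2],
)

```text
time: 13.88
tcp_pos: [0.644, 0.2979, 0.1554]
orientation: [179.9, -37.8, 50.1]
ft_force: [-1.1, -1.8, -1.4]
opening: 0.3
gripper_force: 20.0
```

>>> carry_out(
  travel=[
    [-0.0041,0.0001,0.0051],
    [-0.004,0,0.005],
    [0,0,0],
    [0,0,0],
  ],
  twist=[
    [0,0,0],
    [0,0,0],
    [0,0,0],
    [0,0,0],
  ],
  grip=[0.2,0.2,0.2,0.2],
)

```text
time: 14.38
tcp_pos: [0.6443, 0.2976, 0.1431]
orientation: [179.9, -37.8, 50.1]
ft_force: [0.3, -0.1, -1.8]
opening: 0.302
gripper_force: 20.0
```

```bash
python3 - <<'E'
from lid import *
p,R,s=now();G=p-.019*R[:,2];print(s['time'],G,s['joints'].round(1),s['orientation'].round(1),s['ft_force'])
for n in('scene','top'): lid(n,G[:2],G[2]-.0338)
a=env.read_camera('scene')[0][130:230,310:430];b=env.read_camera('top')[0][160:290,170:310]
cv2.imwrite('pics/s4.png',np.hstack([cv2.resize(a,(420,350),interpolation=2),cv2.resize(b,(377,350),interpolation=2)]))
E
```

```text
14.375 [0.63679074 0.28869397 0.15810371] [ 14.2  22.1 113.4  61.   24.2   1.5] [179.9 -37.8  50.1] [ 0.34554095 -0.05936592 -1.76429886]
scene tilt deg about slopes x,y [-0.66  0.34] disc top z 0.1333 116 minEncl [0.6428 0.283 ] 0.0537 knob 1 [0.66   0.2688 0.1763]
top tilt deg about slopes x,y [-3.57 -2.45] disc top z 0.1348 68 minEncl [0.6445 0.2945] 0.0465 knob 64 [0.6373 0.2914 0.1689]
```

View pics/s4.png

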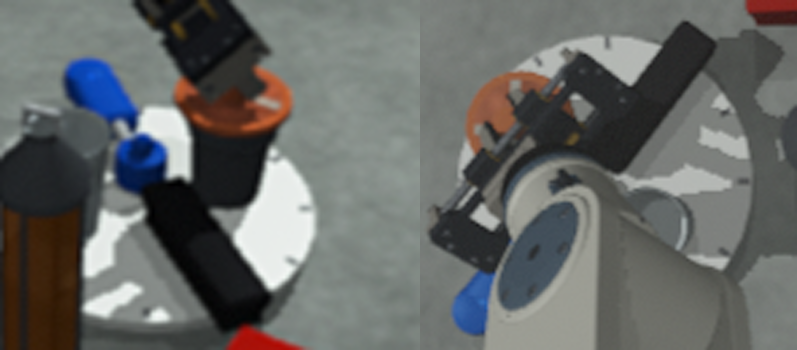

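The left view shows the lid at (233,100) hovering level just over the pot; the right one shows its rim at (500,110) over the pot's place, with the brush, shoe tree and cup clear. Lower gently.

>>> carry_out(
  travel=[
    [-0.0012,0,0.0016],
    [-0.0012,0,0.0016],
    [-0.0006,0,0.0008],
    [0,0,0],
    [0,0,0],
  ],
  twist=[
    [0,0,0],
    [0,0,0],
    [0,0,0],
    [0,0,0],
    [0,0,0],
  ],
  grip=[0.2,0.2,0.2,0.2,0.2],
)

```text
time: 15.2
tcp_pos: [0.6441, 0.2976, 0.1377]
orientation: [179.9, -37.8, 50.1]
ft_force: [-0.3, 0.3, -1.3]
opening: 0.296
gripper_force: 20.0
```

>>> carry_out(
  travel=[
    [-0.0004,0,0.0005],
    [-0.0003,0,0.0004],
    [0,0,0],
    [0,0,0],
  ],
  twist=[
    [0,0,0],
    [0,0,0],
    [0,0,0],
    [0,0,0],
  ],
  grip=[0.2,0.2,0.2,0.2],
)

```text
time: 15.7
tcp_pos: [0.6445, 0.2977, 0.1372]
orientation: [179.9, -37.9, 50.1]
ft_force: [-1.2, -1.9, 4.9]
opening: 0.297
gripper_force: 20.0
```

Contact (about 6 N). Relax, then open.

>>> carry_out(
  travel=[
    [0.0002,0,-0.0003],
    [0,0,0],
    [0,0,0],
  ],
  twist=[
    [0,0,0],
    [0,0,0],
    [0,0,0],
  ],
  grip=[0.2,0.2,0.2],
  grip_force=5,
)

```text
time: 16.08
tcp_pos: [0.6443, 0.2976, 0.137]
orientation: [179.9, -37.8, 50.1]
ft_force: [1.8, 0.2, 2.7]
opening: 0.3
gripper_force: 5.0
```

>>> carry_out(
  travel=[
    [0,0,0],
    [0,0,0],
    [0,0,0],
    [0,0,0],
    [0,0,0],
  ],
  twist=[
    [0,0,0],
    [0,0,0],
    [0,0,0],
    [0,0,0],
    [0,0,0],
  ],
  grip=[0.32,0.36,0.42,0.5,0.6],
)

```text
time: 16.7
tcp_pos: [0.6441, 0.2976, 0.1369]
orientation: [179.9, -37.8, 50.1]
ft_force: [0.1, -0.1, 1.4]
opening: 0.586
gripper_force: 0.0
```

>>> carry_out(
  travel=[
    [0,0,0],
    [0.001,0,-0.01],
    [0.006,0,-0.025],
    [0.01,0,-0.04],
    [0.01,0,-0.04],
  ],
  twist=[
    [0,0,0],
    [0,0,0],
    [0,0,0],
    [0,0,0],
    [0,0,0],
  ],
  grip=[0.62,0.62,0.62,0.62,0.62],
)

```text
time: 17.32
tcp_pos: [0.6118, 0.2592, 0.2456]
orientation: [179.9, -37.8, 50.1]
ft_force: [0.4, -0.8, 0.8]
opening: 0.619
gripper_force: 0.0
```

```bash
python3 - <<'E'
from lid import *
p,R,s=now();print(s['time'],p,s['joints'].round(1))
for n in('scene','top'): lid(n,np.array([.637,.2893]),.118)
# path back to holder pre-grasp
from kin import *
G=np.array([.5758,-.2382,.199]);pre=G+.019*RT[:,2]-.13*RT[:,2]
w=np.array([.44,.13,.33]);Rm=Rlean(30)
p,R=rows(p,R,w,Rm,step=.05);print(np.round(ik(p,R)))
for a in(.25,.5,.75,1): print(np.round(ik(w+(pre-w)*a,Rlean(30-14.5*a))))
rows(p,R,pre,RT,step=.05)
E
```

```text
17.325 [0.61178915 0.25916167 0.24558804] [ 10.7  10.2 113.6  44.6  33.5  17.6]
scene tilt deg about slopes x,y [0.02 0.99] disc top z 0.1276 155 minEncl [0.6367 0.2897] 0.0612 knob 55 [0.638  0.2846 0.1594]
top tilt deg about slopes x,y [0.71 0.53] disc top z 0.1266 156 minEncl [0.6373 0.2878] 0.0482 knob 104 [0.6359 0.2875 0.1599]
6 travel [[-0.0165, 0.0148, -0.0438], [-0.017, 0.013, -0.0441], [-0.0174, 0.0113, -0.0445], [-0.0177, 0.0095, -0.0448], [-0.0179, 0.0077, -0.045], [-0.0181, 0.0059, -0.0452]] twist [0.0264, 0.0009, -0.034]
[  4. -21. 129.  25.  39.  49.]
[-14. -18. 129.  35.  44.  29.]
[-29. -12. 126.  41.  47.  15.]
[-39.  -5. 122.  44.  50.   6.]
[-47.   3. 116.  45.  51.   2.]
8 travel [[-0.0164, 0.0462, -0.0059], [-0.0153, 0.0467, -0.005], [-0.0141, 0.0472, -0.0041], [-0.0129, 0.0476, -0.0032], [-0.0117, 0.0479, -0.0022], [-0.0105, 0.0482, -0.0013], [-0.0093, 0.0485, -0.0004], [-0.0081, 0.0487, 0.0006]] twist [-0.0195, -0.0, 0.0249]
```

>>> carry_out(
  travel=[
    [-0.0165,0.0148,-0.0438],
    [-0.017,0.013,-0.0441],
    [-0.0174,0.0113,-0.0445],
    [-0.0177,0.0095,-0.0448],
    [-0.0179,0.0077,-0.045],
  ],
  twist=[
    [0.0264,0.0009,-0.034],
    [0.0264,0.0009,-0.034],
    [0.0264,0.0009,-0.034],
    [0.0264,0.0009,-0.034],
    [0.0264,0.0009,-0.034],
  ],
  grip=[0.65,0.65,0.65,0.65,0.65],
)

```text
time: 18.05
tcp_pos: [0.54, 0.0583, 0.367]
orientation: [179.9, -38.1, 62.5]
ft_force: [0.7, 0.1, -0.8]
opening: 0.65
gripper_force: 0.0
```

>>> carry_out(
  travel=[
    [-0.0181,0.0059,-0.0452],
    [-0.0164,0.0462,-0.0059],
    [-0.0153,0.0467,-0.005],
    [-0.0141,0.0472,-0.0041],
    [-0.0129,0.0476,-0.0032],
  ],
  twist=[
    [0.0264,0.0009,-0.034],
    [-0.0195,0,0.0249],
    [-0.0195,0,0.0249],
    [-0.0195,0,0.0249],
    [-0.0195,0,0.0249],
  ],
  grip=[0.65,0.65,0.65,0.65,0.65],
)

```text
time: 18.68
tcp_pos: [0.6668, -0.1202, 0.3684]
orientation: [180.0, -38.1, 57.6]
ft_force: [0.8, 0.7, 0.3]
opening: 0.65
gripper_force: 0.0
```

```bash
python3 - <<'E'
from lid import *
p,R,s=now();print(s['time'],p,s['joints'].round(1),s['orientation'].round(1))
for n in('scene','top'): lid(n,np.array([.637,.2893]),.118); lid(n,np.array([.5758,-.2382]),.166)
G=np.array([.5758,-.2382,.199]);pre=G+.019*tz-.13*tz
rows(p,R,pre,RT,step=.045)
E
```

```text
18.675 [ 0.66675173 -0.12021915  0.36837409] [-29.4  17.   88.2  39.4  76.2  -7.2] [180.  -38.1  57.6]
scene tilt deg about slopes x,y [0.09 0.93] disc top z 0.1271 126 minEncl [0.6365 0.2904] 0.0612 knob 55 [0.6384 0.2844 0.1598]
scene tilt deg about slopes x,y [-0.2   0.38] disc top z 0.1744 364 minEncl [ 0.5764 -0.2384] 0.0524 knob 124 [ 0.576  -0.2378  0.2072]
top tilt deg about slopes x,y [-0.03 -0.08] disc top z 0.1267 321 minEncl [0.6366 0.2867] 0.0493 knob 102 [0.6364 0.2878 0.1596]
top tilt deg about slopes x,y [2.04 1.93] disc top z 0.1759 7 minEncl [ 0.5521 -0.2619] 0.0322 knob 5 [ 0.5659 -0.2446  0.2075]
5 travel [[-0.0414, -0.0119, -0.0117], [-0.0425, -0.0059, -0.0125], [-0.0428, 0.0002, -0.0127], [-0.0424, 0.0063, -0.0124], [-0.0414, 0.0122, -0.0116]] twist [-0.0904, -0.0005, 0.1156]
```

A script bug (imported names shadowed the pose) sent that leg along a wrong, but clear, path. Fixing it and rerouting.

```bash
sed -i 's/^A=\[\];b=\[\]/__all__=["ik","Rlean","sol"]\nA=[];b=[]/' kin.py; python3 - <<'E'
from plan import *
from kin import *
p,R,s=now();print(p)
G=np.array([.5758,-.2382,.199]);pre=G+.019*tz-.13*tz
p,R=rows(p,R,[.47,-.12,.36],Rlean(30),step=.045);print(np.round(ik(p,R)))
p,R=rows(p,R,pre,RT,step=.04)
im,d=env.read_camera('top');P=pts('top',d);lm=(P[...,2]>.1)&(P[...,2]<.285)&(np.hypot(P[...,0]-.614,P[...,1]-.02)<.06);print('lantern',P[lm].min(0).round(3),P[lm].max(0).round(3))
im,d=env.read_camera('scene');P=pts('scene',d);lm=(P[...,2]>.02)&(P[...,2]<.285)&(np.hypot(P[...,0]-.614,P[...,1]-.02)<.06);print('lantern',P[lm].min(0).round(3),P[lm].max(0).round(3))
E
```

```text
[ 0.66559077 -0.11910654  0.36796796]
5 travel [[-0.0176, -0.0329, -0.0118], [-0.02, -0.0308, -0.0136], [-0.0223, -0.0283, -0.0154], [-0.0243, -0.0256, -0.017], [-0.0261, -0.0226, -0.0184]] twist [-0.0596, -0.0004, 0.0758]
[-40.  -9. 117.  40.  63.   4.]
5 travel [[-0.0144, 0.0276, 0.0074], [-0.0132, 0.0279, 0.0083], [-0.0121, 0.0282, 0.0092], [-0.011, 0.0283, 0.0101], [-0.0099, 0.0284, 0.011]] twist [-0.0312, -0.0, 0.0399]
lantern [ 0.581 -0.023  0.107] [0.647 0.043 0.28 ]
lantern [ 0.581 -0.026  0.02 ] [0.649 0.033 0.281]
```

Lantern untouched.

>>> carry_out(
  travel=[
    [-0.0176,-0.0329,-0.0118],
    [-0.02,-0.0308,-0.0136],
    [-0.0223,-0.0283,-0.0154],
    [-0.0243,-0.0256,-0.017],
    [-0.0261,-0.0226,-0.0184],
  ],
  twist=[
    [-0.0596,-0.0004,0.0758],
    [-0.0596,-0.0004,0.0758],
    [-0.0596,-0.0004,0.0758],
    [-0.0596,-0.0004,0.0758],
    [-0.0596,-0.0004,0.0758],
  ],
  grip=[0.65,0.65,0.65,0.65,0.65],
)

```text
time: 19.6
tcp_pos: [0.4683, -0.1187, 0.3611]
orientation: [179.8, -38.1, 30.0]
ft_force: [0.0, -0.2, 0.6]
opening: 0.651
gripper_force: 0.0
```

>>> carry_out(
  travel=[
    [-0.0144,0.0276,0.0074],
    [-0.0132,0.0279,0.0083],
    [-0.0121,0.0282,0.0092],
    [-0.011,0.0283,0.0101],
    [-0.0099,0.0284,0.011],
  ],
  twist=[
    [-0.0312,0,0.0399],
    [-0.0312,0,0.0399],
    [-0.0312,0,0.0399],
    [-0.0312,0,0.0399],
    [-0.0312,0,0.0399],
  ],
  grip=[0.65,0.65,0.65,0.65,0.65],
)

```text
time: 20.23
tcp_pos: [0.51, -0.2562, 0.2878]
orientation: [179.8, -38.1, 15.6]
ft_force: [0.0, 0.6, 1.1]
opening: 0.65
gripper_force: 0.0
```

>>> carry_out(
  travel=[
    [0,0,0],
    [0,0,0],
    [0,0,0],
  ],
  twist=[
    [0,0,0],
    [0,0,0],
    [0,0,0],
  ],
  grip=[0.65,0.65,0.65],
)

```text
time: 20.6
tcp_pos: [0.5102, -0.2555, 0.2885]
orientation: [179.8, -38.1, 15.7]
ft_force: [-0.7, 0.3, 0.0]
opening: 0.649
gripper_force: 0.0
```

```bash
python3 - <<'E'
from lid import *
p,R,s=now();print(s['time'],p,s['joints'].round(1),s['orientation'].round(1))
for n in('scene','top'): lid(n,np.array([.637,.2893]),.118); lid(n,np.array([.5758,-.2382]),.166)
G=np.array([.5758,-.2382,.1995])
rows(p,R,G+.019*tz,RT,step=.03)
E
```

```text
20.6 [ 0.51020522 -0.25552132  0.28851282] [-46.9   2.8 116.1  44.8  50.8   1.4] [179.8 -38.1  15.7]
scene tilt deg about slopes x,y [-0.21  0.43] disc top z 0.1273 142 minEncl [0.6366 0.2901] 0.0612 knob 53 [0.6385 0.2846 0.16  ]
scene tilt deg about slopes x,y [0.11 0.19] disc top z 0.1744 370 minEncl [ 0.5759 -0.2395] 0.0526 knob 123 [ 0.576  -0.2376  0.2072]
top tilt deg about slopes x,y [0.1 0.3] disc top z 0.1265 316 minEncl [0.6366 0.2867] 0.0493 knob 104 [0.636  0.2875 0.1595]
top tilt deg about slopes x,y [-0.04 -0.43] disc top z 0.1745 140 minEncl [ 0.5731 -0.2344] 0.0499 knob 23 [ 0.5639 -0.2375  0.2071]
5 travel [[-0.0003, 0.0001, 0.0262], [-0.0003, 0.0001, 0.0262], [-0.0003, 0.0001, 0.0262], [-0.0003, 0.0002, 0.0262], [-0.0003, 0.0002, 0.0262]] twist [0.0003, -0.0004, 0.0005]
```

>>> carry_out(
  travel=[
    [-0.0003,0.0001,0.0262],
    [-0.0003,0.0001,0.0262],
    [-0.0003,0.0001,0.0262],
    [-0.0003,0.0002,0.0262],
    [-0.0002,0.0001,0.016],
  ],
  twist=[
    [0,0,0],
    [0,0,0],
    [0,0,0],
    [0,0,0],
    [0,0,0],
  ],
  grip=[0.65,0.65,0.65,0.65,0.65],
)

```text
time: 21.42
tcp_pos: [0.5816, -0.237, 0.1908]
orientation: [179.9, -38.1, 15.6]
ft_force: [-0.5, 0.7, 0.0]
opening: 0.648
gripper_force: 0.0
```

>>> carry_out(
  travel=[
    [-0.0001,0,0.0101],
    [0,0,0],
    [0,0,0],
  ],
  twist=[
    [0,0,0],
    [0,0,0],
    [0,0,0],
  ],
  grip=[0.65,0.65,0.65],
)

```text
time: 21.8
tcp_pos: [0.5872, -0.2361, 0.1843]
orientation: [179.8, -38.1, 15.6]
ft_force: [-0.3, -0.0, 1.0]
opening: 0.648
gripper_force: 0.0
```

```bash
python3 - <<'E'
from lid import *
p,R,s=now();print(s['time'],p,'G',p-.019*R[:,2],s['orientation'].round(1),s['ft_force'])
lid('scene',np.array([.5758,-.2382]),.166)
E
```

```text
21.8 [ 0.58716052 -0.23613379  0.18432974] G [ 0.57584838 -0.23922834  0.19927829] [179.8 -38.1  15.6] [-0.3041656  -0.04723183  1.00476693]
scene tilt deg about slopes x,y [-0.13  0.8 ] disc top z 0.1744 207 minEncl [ 0.5759 -0.2395] 0.0525 knob 138 [ 0.5765 -0.2417  0.2085]
```

>>> carry_out(
  travel=[
    [0,-0.0008,0],
    [0,0,0],
    [0,0,0],
    [0,0,0],
    [0,0,0],
  ],
  twist=[
    [0,0,0],
    [0,0,0],
    [0,0,0],
    [0,0,0],
    [0,0,0],
  ],
  grip=[0.45,0.35,0.25,0.2,0.2],
  grip_force=20,
)

```text
time: 22.48
tcp_pos: [0.5869, -0.2351, 0.1837]
orientation: [179.9, -38.1, 15.6]
ft_force: [-0.2, 0.8, 0.3]
opening: 0.295
gripper_force: 20.0
```

>>> carry_out(
  travel=[
    [0,0,0],
    [0.0025,0,-0.0032],
    [0.0031,0,-0.0039],
    [0.0031,0,-0.0039],
    [0.0031,0,-0.0039],
  ],
  twist=[
    [0,0,0],
    [0,0,0],
    [0,0,0],
    [0,0,0],
    [0,0,0],
  ],
  grip=[0.2,0.2,0.2,0.2,0.2],
)

```text
time: 23.1
tcp_pos: [0.587, -0.235, 0.2031]
orientation: [179.9, -38.1, 15.6]
ft_force: [-0.9, 0.2, -1.0]
opening: 0.3
gripper_force: 20.0
```

>>> carry_out(
  travel=[
    [0.0031,0,-0.0039],
    [0.0031,0,-0.0039],
    [0.0031,0,-0.0039],
    [0.0031,0,-0.0039],
    [0.0031,0,-0.0039],
  ],
  twist=[
    [0,0,0],
    [0,0,0],
    [0,0,0],
    [0,0,0],
    [0,0,0],
  ],
  grip=[0.2,0.2,0.2,0.2,0.2],
)

```text
time: 23.72
tcp_pos: [0.5872, -0.2349, 0.2279]
orientation: [179.9, -38.1, 15.6]
ft_force: [0.2, 0.1, -0.4]
opening: 0.297
gripper_force: 20.0
```

>>> carry_out(
  travel=[
    [0.0031,0,-0.0039],
    [0.0031,0,-0.0039],
    [0.0031,0,-0.0039],
    [0.0025,0,-0.0032],
    [0,0,0],
  ],
  twist=[
    [0,0,0],
    [0,0,0],
    [0,0,0],
    [0,0,0],
    [0,0,0],
  ],
  grip=[0.2,0.2,0.2,0.2,0.2],
)

```text
time: 24.35
tcp_pos: [0.5874, -0.235, 0.247]
orientation: [179.8, -38.1, 15.6]
ft_force: [-0.7, -0.6, -0.1]
opening: 0.3
gripper_force: 20.0
```

```bash
python3 - <<'E'
from lid import *
p,R,s=now();G=p-.019*R[:,2];print(s['time'],p,'G',G,s['orientation'].round(1),s['ft_force'],s['opening'])
lid('scene',G[:2],G[2]-.0338)
E
```

```text
24.35 [ 0.58742526 -0.23499127  0.24704722] G [ 0.5761158  -0.23808866  0.26199721] [179.8 -38.1  15.6] [-0.73882263 -0.62699465 -0.070452  ] 0.30014879771171904
scene tilt deg about slopes x,y [-0.52  1.06] disc top z 0.2372 251 minEncl [ 0.5781 -0.2469] 0.0506 knob 6 [ 0.5686 -0.2758  0.2805]
```

>>> carry_out(
  travel=[
    [-0.012,0,-0.011],
    [-0.024,0,-0.02],
    [-0.024,0,-0.02],
    [-0.024,0,-0.02],
    [-0.012,0,-0.01],
  ],
  twist=[
    [0,0,0],
    [0,0,0],
    [0,0,0],
    [0,0,0],
    [0,0,0],
  ],
  grip=[0.2,0.2,0.2,0.2,0.2],
)

```text
time: 25.02
tcp_pos: [0.4646, -0.2688, 0.2511]
orientation: [179.9, -38.1, 15.5]
ft_force: [0.2, -0.3, -2.0]
opening: 0.297
gripper_force: 20.0
```

```bash
python3 - <<'E'
from lid import *
from kin import *
p,R,s=now();G=p-.019*R[:,2];print(s['time'],p,'G',G)
for n in('scene','top'): lid(n,G[:2],G[2]-.0333)
R1=Rlean(45)
p,R=rows(p,R,np.array([.46,.0,.29])+.019*R1[:,2],R1,step=.04);print(np.round(ik(p,R)))
p,R=rows(p,R,np.array([.541,.172,.215])+.019*R1[:,2],R1,step=.04);print(np.round(ik(p,R)))
im,d=env.read_camera('scene');cv2.imwrite('pics/s5.png',cv2.resize(im[100:340,130:450],(800,600)))
E
```

```text
25.025 [ 0.46456512 -0.26876085  0.25107431] G [ 0.45326162 -0.27185033  0.26603044]
scene tilt deg about slopes x,y [-0.51  0.86] disc top z 0.2411 363 minEncl [ 0.4517 -0.2706] 0.0561 knob 112 [ 0.4557 -0.271   0.2743]
top tilt deg about slopes x,y [0.17 0.7 ] disc top z 0.2405 165 minEncl [ 0.4524 -0.2701] 0.0484 knob 110 [ 0.4538 -0.2721  0.2744]
7 travel [[0.0108, -0.038, 0.0041], [0.013, -0.0371, 0.0058], [0.0151, -0.036, 0.0074], [0.0172, -0.0347, 0.009], [0.0191, -0.0332, 0.0106], [0.021, -0.0315, 0.0121], [0.0228, -0.0296, 0.0135]] twist [0.0456, -0.0001, -0.058]
[-25.  -5. 126.  45.  55.  -6.]
6 travel [[0.0158, -0.0107, 0.0282], [0.0158, -0.0107, 0.0282], [0.0158, -0.0107, 0.0282], [0.0158, -0.0107, 0.0282], [0.0158, -0.0107, 0.0282], [0.0158, -0.0107, 0.0282]] twist [0.0, 0.0, 0.0]
[  3.   7. 125.  56.  30.   3.]
```

View pics/s5.png

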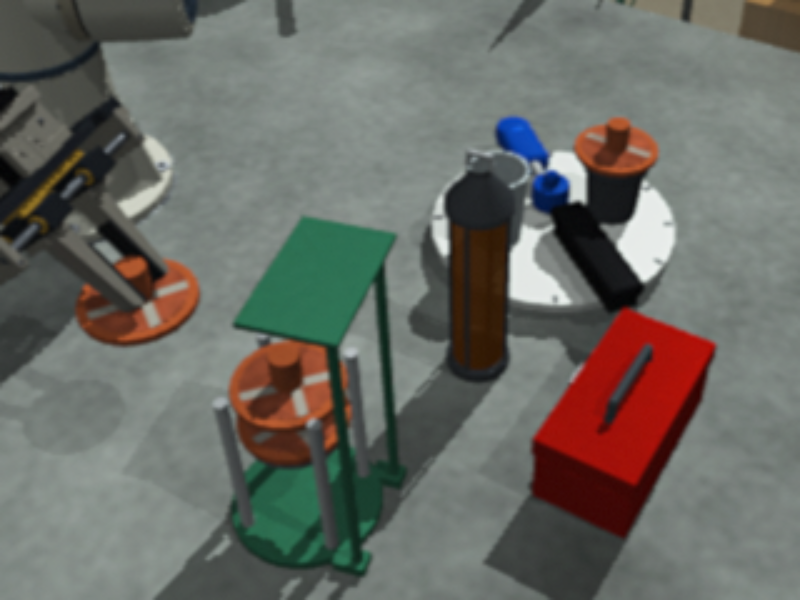

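The first lid sits level on the pot (617,148), the second is in hand at (140,300), two remain in the holder. On to the cup.

>>> carry_out(
  travel=[
    [0.0108,-0.038,0.0041],
    [0.013,-0.0371,0.0058],
    [0.0151,-0.036,0.0074],
    [0.0172,-0.0347,0.009],
    [0.0191,-0.0332,0.0106],
  ],
  twist=[
    [0.0456,0,-0.058],
    [0.0456,0,-0.058],
    [0.0456,0,-0.058],
    [0.0456,0,-0.058],
    [0.0456,0,-0.058],
  ],
  grip=[0.2,0.2,0.2,0.2,0.2],
)

```text
time: 25.8
tcp_pos: [0.4691, -0.0688, 0.2685]
orientation: [179.9, -38.1, 36.8]
ft_force: [1.5, 0.1, -1.6]
opening: 0.296
gripper_force: 20.0
```

>>> carry_out(
  travel=[
    [0.021,-0.0315,0.0121],
    [0.0228,-0.0296,0.0135],
    [0.0158,-0.0107,0.0282],
    [0.0158,-0.0107,0.0282],
    [0.0158,-0.0107,0.0282],
  ],
  twist=[
    [0.0456,0,-0.058],
    [0.0456,0,-0.058],
    [0,0,0],
    [0,0,0],
    [0,0,0],
  ],
  grip=[0.2,0.2,0.2,0.2,0.2],
)

```text
time: 26.42
tcp_pos: [0.5109, 0.0965, 0.2375]
orientation: [179.9, -38.1, 45.2]
ft_force: [1.1, -0.6, -1.9]
opening: 0.296
gripper_force: 20.0
```

>>> carry_out(
  travel=[
    [0.0158,-0.0107,0.0282],
    [0.0158,-0.0107,0.0282],
    [0.0158,-0.0107,0.0282],
    [0,0,0],
    [0,0,0],
  ],
  twist=[
    [0,0,0],
    [0,0,0],
    [0,0,0],
    [0,0,0],
    [0,0,0],
  ],
  grip=[0.2,0.2,0.2,0.2,0.2],
)

```text
time: 27.05
tcp_pos: [0.5503, 0.1813, 0.2]
orientation: [180.0, -38.0, 45.2]
ft_force: [0.5, -1.1, -1.4]
opening: 0.3
gripper_force: 20.0
```

```bash
cat >> lid.py <<'E'
def arc(n,c,z,rad):
    # centre of a lid disc of known radius from the outer arc of its colour mask, rays cast on its top plane z
    im,d=env.read_camera(n);P=pts(n,d);hsv=cv2.cvtColor(im,cv2.COLOR_BGR2HSV)
    near=np.hypot(P[...,0]-c[0],P[...,1]-c[1])<.065
    t=((hsv[...,0]<14)|(hsv[...,0]>174))&(hsv[...,1]>90)&near&(P[...,2]>z-.02)&(P[...,2]<z+.04)
    cn=max(cv2.findContours(t.astype(np.uint8),cv2.RETR_EXTERNAL,1)[0],key=cv2.contourArea)[:,0]
    W=np.array([ray(n,u,v,z)[:2] for u,v in cn])
    from scipy.optimize import least_squares
    r0=np.linalg.norm(W-c,axis=1);W=W[abs(r0-rad)<.007]
    f=least_squares(lambda x:np.linalg.norm(W-x,axis=1)-rad+.0008,c,loss='soft_l1',f_scale=.001)
    ang=np.degrees(np.arctan2(*(W-f.x).T[::-1]));print(n,'arc',f.x.round(4),len(W),'rms',np.sqrt(np.mean(f.fun**2)).round(4),'quadrants',np.histogram(ang,8,(-180,180))[0])
E
python3 - <<'E'
from lid import *
from kin import *
p,R,s=now();G=p-.019*R[:,2];print(s['time'],p,'G',G,s['orientation'].round(1),s['joints'].round(1))
for n in('scene','top'): lid(n,G[:2],G[2]-.0333);arc(n,G[:2],G[2]-.0253,.05);arc(n,np.array([.637,.2885]),.126,.05)
E
```

```text
27.05 [0.55031249 0.18126404 0.20000688] G [0.54205034 0.17297036 0.21497189] [180.  -38.   45.2] [  3.3   6.8 125.3  56.1  29.6   2.5]
scene tilt deg about slopes x,y [0.26 0.4 ] disc top z 0.1904 110 minEncl [0.5438 0.1801] 0.0601 knob 16 [0.5482 0.171  0.2243]
scene arc [0.5433 0.171 ] 65 rms 0.0027 quadrants [ 3 10 12 11  7 11 11  0]
scene arc [0.6384 0.286 ] 66 rms 0.0027 quadrants [ 7  8 10  8  7  9  7 10]
top tilt deg about slopes x,y [-0.13  0.68] disc top z 0.1902 167 minEncl [0.5425 0.1723] 0.0487 knob 115 [0.5412 0.1714 0.2249]
top arc [0.5408 0.1703] 72 rms 0.0015 quadrants [ 0  0  7 14 16 16 16  3]
top arc [0.6367 0.2872] 110 rms 0.0014 quadrants [14 14 13 14 14 14 13 14]
```

```bash
python3 - <<'E'
from lid import *
p,R,s=now()
rows(p,R,p+[-.0005,.0009,-.046],R,n=4)
E
```

```text
4 travel [[-0.007, -0.0003, 0.0091], [-0.007, -0.0003, 0.0091], [-0.007, -0.0003, 0.0091], [-0.007, -0.0003, 0.0091]] twist [0.0, 0.0, 0.0]
```

>>> carry_out(
  travel=[
    [-0.007,-0.0003,0.0091],
    [-0.007,-0.0003,0.0091],
    [-0.007,-0.0003,0.0091],
    [-0.0035,-0.0002,0.0045],
    [-0.0035,-0.0001,0.0046],
  ],
  twist=[
    [0,0,0],
    [0,0,0],
    [0,0,0],
    [0,0,0],
    [0,0,0],
  ],
  grip=[0.2,0.2,0.2,0.2,0.2],
)

```text
time: 27.98
tcp_pos: [0.5502, 0.1816, 0.1543]
orientation: [179.9, -38.1, 45.1]
ft_force: [0.1, -0.0, -1.2]
opening: 0.304
gripper_force: 20.0
```

>>> carry_out(
  travel=[
    [0,0,0],
    [0,0,0],
  ],
  twist=[
    [0,0,0],
    [0,0,0],
  ],
  grip=[0.2,0.2],
)

```text
time: 28.22
tcp_pos: [0.5502, 0.1818, 0.1545]
orientation: [179.9, -38.1, 45.1]
ft_force: [0.8, 0.5, -1.7]
opening: 0.303
gripper_force: 20.0
```

```bash
python3 - <<'E'
from lid import *
p,R,s=now();G=p-.019*R[:,2];print(s['time'],p,'G',G,s['orientation'].round(1),s['joints'].round(1),s['ft_force'])
for n in('scene','top'): lid(n,G[:2],G[2]-.0333);arc(n,G[:2],G[2]-.0253,.05)
a=env.read_camera('scene')[0][130:230,290:410];b=env.read_camera('top')[0][160:290,170:310]
cv2.imwrite('pics/s6.png',np.hstack([cv2.resize(a,(420,350),interpolation=2),cv2.resize(b,(377,350),interpolation=2)]))
E
```

```text
28.225 [0.55016669 0.18181016 0.15449782] G [0.54188185 0.17352731 0.16945629] [179.9 -38.1  45.1] [  3.4  11.8 127.5  68.1  26.2 -10.9] [ 0.79047253  0.54939054 -1.74488283]
scene tilt deg about slopes x,y [0.34 2.1 ] disc top z 0.1448 54 minEncl [0.5535 0.1826] 0.054 knob 8 [0.5498 0.1772 0.1786]
scene arc [0.5432 0.1704] 37 rms 0.0029 quadrants [ 0  0  2 10  8  9  8  0]
top tilt deg about slopes x,y [-1.89 -0.31] disc top z 0.1452 122 minEncl [0.542  0.1732] 0.0485 knob 105 [0.5405 0.1728 0.1795]
top arc [0.5401 0.1719] 74 rms 0.0019 quadrants [ 0  0  6 14 17 17 16  4]
```

View pics/s6.png

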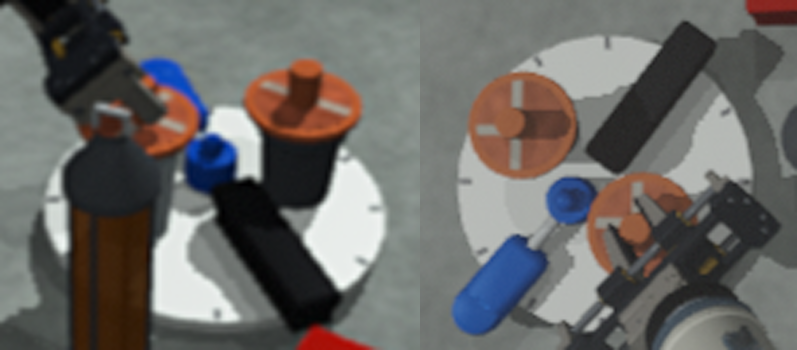

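The lid hovers over the cup, at (135,115) left and (640,220) right, level and centred within about 1 mm. The other lid sits centred on the pot. Lower.

>>> carry_out(
  travel=[
    [-0.0012,0,0.0016],
    [-0.0012,0,0.0016],
    [-0.0009,0,0.0012],
    [0,0,0],
    [0,0,0],
  ],
  twist=[
    [0,0,0],
    [0,0,0],
    [0,0,0],
    [0,0,0],
    [0,0,0],
  ],
  grip=[0.2,0.2,0.2,0.2,0.2],
)

```text
time: 29.15
tcp_pos: [0.55, 0.1819, 0.1487]
orientation: [179.9, -38.0, 45.1]
ft_force: [-0.2, -0.8, -0.6]
opening: 0.298
gripper_force: 20.0
```

>>> carry_out(
  travel=[
    [-0.0004,0,0.0005],
    [0,0,0],
    [0,0,0],
  ],
  twist=[
    [0,0,0],
    [0,0,0],
    [0,0,0],
  ],
  grip=[0.2,0.2,0.2],
)

```text
time: 29.52
tcp_pos: [0.5504, 0.1819, 0.1484]
orientation: [179.9, -38.1, 45.1]
ft_force: [-0.8, -0.8, 4.1]
opening: 0.301
gripper_force: 20.0
```

Contact (about 5 N). Release and back off along the fingers.

>>> carry_out(
  travel=[
    [0.0002,0,-0.0002],
    [0,0,0],
    [0,0,0],
  ],
  twist=[
    [0,0,0],
    [0,0,0],
    [0,0,0],
  ],
  grip=[0.2,0.2,0.2],
  grip_force=5,
)

```text
time: 29.9
tcp_pos: [0.55, 0.1819, 0.1482]
orientation: [180.0, -38.0, 45.1]
ft_force: [-0.1, -0.3, -0.5]
opening: 0.303
gripper_force: 5.0
```

>>> carry_out(
  travel=[
    [0,0,0],
    [0,0,0],
    [0,0,0],
    [0,0,0],
    [0,0,0],
  ],
  twist=[
    [0,0,0],
    [0,0,0],
    [0,0,0],
    [0,0,0],
    [0,0,0],
  ],
  grip=[0.32,0.36,0.42,0.5,0.6],
)

```text
time: 30.52
tcp_pos: [0.55, 0.1819, 0.1483]
orientation: [179.9, -38.0, 45.1]
ft_force: [-0.0, -0.3, -0.2]
opening: 0.581
gripper_force: 0.0
```

>>> carry_out(
  travel=[
    [0,0,0],
    [0.001,0,-0.01],
    [0.006,0,-0.025],
    [0.01,0,-0.04],
    [0.01,0,-0.04],
  ],
  twist=[
    [0,0,0],
    [0,0,0],
    [0,0,0],
    [0,0,0],
    [0,0,0],
  ],
  grip=[0.62,0.62,0.62,0.62,0.62],
)

```text
time: 31.15
tcp_pos: [0.5143, 0.1464, 0.2563]
orientation: [180.0, -38.0, 45.1]
ft_force: [1.3, 0.4, -0.3]
opening: 0.618
gripper_force: 0.0
```

>>> carry_out(
  travel=[
    [0.005,0,-0.04],
    [0.005,0,-0.04],
    [0.005,0,-0.02],
    [0,0,0],
  ],
  twist=[
    [0,0,0],
    [0,0,0],
    [0,0,0],
    [0,0,0],
  ],
  grip=[0.62,0.62,0.62,0.62],
)

```text
time: 31.65
tcp_pos: [0.4802, 0.1112, 0.3451]
orientation: [179.7, -38.2, 45.2]
ft_force: [-0.0, -0.0, 0.2]
opening: 0.621
gripper_force: 0.0
```

```bash
python3 - <<'E'
from lid import *
p,R,s=now();print(s['time'],p,s['joints'].round(1),s['ft_force'])
for c,z in((np.array([.5414,.1723]),.13),(np.array([.637,.289]),.118)):
    for n in('scene','top'): lid(n,c,z);arc(n,c,z+.008,.05)
im,d=env.read_camera('scene');P=pts('scene',d)
# pot/cup body below the lid: silhouette left/right columns vs lid's, per row
hsv=cv2.cvtColor(im,cv2.COLOR_BGR2HSV)
b0=cv2.imread('pics/scene0.png')
for v in(178,182):
    r=[np.where((x[v,355:400].max(1)<75))[0]+355 for x in(b0,im)];print(v,[(q.min(),q.max()) for q in r])
cv2.imwrite('pics/s7.png',np.hstack([cv2.resize(im[130:230,290:410],(420,350),interpolation=2),cv2.resize(env.read_camera('top')[0][160:290,170:310],(377,350),interpolation=2)]))
E
```

```text
31.65 [0.48024992 0.11116075 0.34509477] [ -8.2 -12.2 121.9  38.7  52.1  17.2] [-0.01711553 -0.00475136  0.17663949]
scene tilt deg about slopes x,y [-0.18 -0.24] disc top z 0.1388 72 minEncl [0.5456 0.179 ] 0.0574 knob 56 [0.5437 0.1697 0.1716]
scene arc [0.5427 0.1712] 58 rms 0.0028 quadrants [ 7  3  0 12  7  8  7 14]
top tilt deg about slopes x,y [0.29 0.17] disc top z 0.1382 365 minEncl [0.5415 0.1725] 0.0491 knob 110 [0.5408 0.1731 0.1715]
top arc [0.5416 0.1727] 113 rms 0.0016 quadrants [14 15 14 14 14 14 14 14]
scene tilt deg about slopes x,y [0.18 0.18] disc top z 0.1272 143 minEncl [0.6365 0.2903] 0.0612 knob 54 [0.6381 0.2846 0.1597]
scene arc [0.6383 0.2861] 65 rms 0.003 quadrants [ 7  8  9  8  7  9  7 10]
top tilt deg about slopes x,y [-0.55  0.13] disc top z 0.1267 354 minEncl [0.6357 0.2868] 0.0492 knob 105 [0.6362 0.2874 0.1598]
top arc [0.6367 0.2873] 110 rms 0.0014 quadrants [14 14 13 14 14 14 13 14]
178 [(np.int64(355), np.int64(384)), (np.int64(355), np.int64(384))]
182 [(np.int64(355), np.int64(383)), (np.int64(355), np.int64(383))]
```

View pics/s7.png

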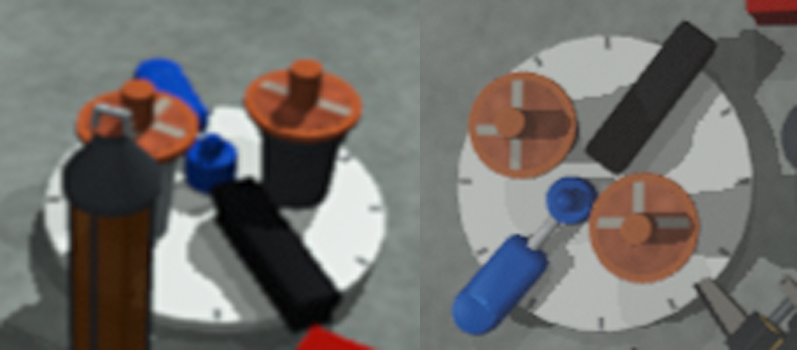

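Two views show both lids level and within about 2 mm of centre: cup (541, 172) against lid (542, 173) mm, pot (637, 289) against lid (637, 287) mm. Everything else is undisturbed, and the gripper is clear.

```bash
python3 -c "
from bench import env
print(env.sign_off())"
```

```text
the job is handed in; nothing more can be done
None
```

Job handed in at about 32 s on the robot clock: the top lid is on the pot (about 2 mm off centre) and the next on the cup (within 1 mm), both level; two lids remain in the holder, and the last camera views showed nothing else disturbed.

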